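# Free the slip-stuck beakers and put them to soak

## Robot

A 7-joint arm with a two-finger parallel gripper is mounted at the origin on the work surface; the furniture and walls round the work are solid. World frame = base frame: x ahead of the robot, y to its left, z up, the work surface at z = 0. Lengths are in mm, angles in rad, forces in N, time in s.
With the tool pointing down it reaches from about 425 to 875 mm from the base axis. Payload 9.9 kg.
Tool frame: the origin (TCP) lies on the centre line of the jaws, within the pads' length; the fingertips stand 8 mm ahead of it and the grasp point (between the pads) lies 11 mm behind it; y points along the fingers, z is the direction in which the jaws open and shut, and the axes are right-handed (so a half turn about y gives the same grasp; the last joint's range is limited). The gripper opens to 85 mm and grips with 20 to 120 N. Pads are 22 mm wide; open, the fingers measure 114 mm over their backs; the gripper's body (76 mm by 85 mm) begins 54 mm behind the grasp point. The pads swing forward as they close: fully open they stand 13 mm farther back than shut.
Start: joints at [1.077, 0.576, 0.025, 1.437, -0.015, 1.129, -0.057], TCP at [268.942, -619.112, 239.289] pointing down, gripper open.
Joint ranges: [-2.76, 2.76], [-0.34, 2.15], [-1.52, 1.57], [0.19, 2.46], [-1.09, 4.23], [0.17, 1.99], [-2.82, 2.82]. Speed limits (rad/s): [2.22, 2.22, 3.01, 3.01, 3.14, 3.14, 3.14].

## Interface

Orientations are given as [roll, pitch, yaw] about the fixed x, y, z axes, in that order (R = Rz(yaw) Ry(pitch) Rx(roll)).
In Python, from station import robot gives the robot as it stands.
- The arm moves only by the tool step_arm, never from a script. Its argument "moves" is a list of rows, each a list of 6 numbers: the shift along the tool's x, y, z in cm, then the turn, a rotation vector about the tool's x, y, z in rad. In form: [[dx, dy, dz, wx, wy, wz], ...]. A call has 1 to 12 rows; each row shifts and turns the pose as measured when the row begins, along the tool's axes as they then stand; what a row does not reach is not made up. A row lasts 1/8 s, in which the tool goes at most 62.5 mm and 10.7 degrees, less where a joint would pass 70% of its speed; a pose out of reach is approached as far as the arm can. A call with a gripper value outside its range is refused whole. "jaw" is the opening, from -1 (shut) to 1 (fully open), so that 0 is half open, set as the call begins (left out, the last holds). The fingers move at their own pace and stop on an object; "squeeze" is the grip in N (left out, the last holds). Time passes only in rows, so rows that do not move let the fingers close. It gives the time, the measured TCP pose, the force and the opening at its end, in the units of the state.
- robot.observe(): the state, without advancing time (a new reading comes with each control period).
- robot.camera(name): name is "side" or "top" or "wrist"; returns a dict with "color" (384x512x3 uint8, red, green, blue), "depth" (384x512 float32, mm along the optical axis (not along the pixel's ray), 0 where there is no reading), "fovy" (degrees; the focal length in pixels is half the picture's height over the tangent of half this angle, whatever the lens; pixels are square), "cx", "cy" (the principal point, pixels), "rvec" (rotation vector, rad) and "tvec" (3), from world to camera coordinates, as OpenCV has them; the wrist camera has in their place "hand_eye" (4x4, takes a point from camera to tool coordinates, whose origin is the TCP and whose axes are the tool frame's). Camera axes: x right, y down, z forward; pixel columns grow to the right and rows downward; lengths in mm; the calibration is good to about 2 mm. The wrist camera is an equidistant fisheye: a pixel r from the principal point sees the ray r / f radians off the axis. A picture is of the moment at which its call begins: read the wrist's pose just before it.
- robot.sign_off(): hands the job in, once; it reports no verdict.
The state is a dict: "time": time; "joints": joint angles; "qvel": joint speeds; "joint_efforts": joint torques, N m; "eef_pos": TCP position; "tcp_rot": TCP orientation; "force": force on the tool from outside, world axes, zero at the start; "ft_torque": the same for the moment, N m; "grip_width": finger opening in mm.
Only numpy, scipy, OpenCV 4.12 (cv2) and the standard library are available. Lean on these libraries where they do the work, as an engineer would, in place of code of your own. Each camera call takes 0.05 s, during which the arm holds its last target. There are 200 camera calls.

## Task

White beakers have dried fast with slip into the stoneware pots of the timber caddy. Take each one by its rim and draw it out with a twist, turning it a good thirty degrees to break the crust as it starts to rise, never straight up, and stand it upright on the floor of the grey soaking tray. When all of them stand in the tray, press the pump of the cleaner canister, whose spout hangs over the tray, fully down twice for two shots of cleaner, letting it spring right back up after each; leave the lidded jar and the wooden kidney scraper where they lie.

Things in the scene. Friction and masses are not known exactly. Their poses are not given: they have to be found in the camera images.
- caddy: Light timber block 200x200 mm, top 45 mm above the table, that cannot move; four dark grey stoneware pots are let into it in a square at x = +-53, y = +-53 mm (axes along its sides). Origin: centre of its underside; z up. Pot rims: 66 mm outside, 58 mm inside, 106 mm above the table. 3 or 4 white beakers are stuck in the pots, at most one in each; a pot without one is empty.
- beaker_1: White glazed beaker stuck in pot 1. All four beakers alike: 86 mm high; straight round collar 60 mm outside, 53 mm inside over the top 28 mm, tapering to 45 mm at the foot; set slip fills it but for the top 40 mm; 0.18 to 0.29 kg. Origin: centre of its underside; z up to the mouth. Stuck: foot 60 to 62 mm, rim 146 to 148 mm above the table, the top 40 mm proud of the pot, 1 mm play.
- beaker_2: White glazed beaker stuck in pot 2 (any one beaker may be absent). While stuck, a beaker's x axis is parallel to the caddy's x axis, so the twist is the angle between them. Dried slip on the pot's wall wedges against a straight pull (roughly 18 to 30 N) but slides if the beaker turns while it rises slowly.
- beaker_3: White glazed beaker stuck in pot 3. Breaking one loose takes roughly 0.2 to 0.4 N m and 5 to 8 N, turning about 50 degrees over the first 10 mm of rise; from there it is free.
- beaker_4: White glazed beaker stuck in pot 4, like the others.
- tray: Loose grey plastic soaking tray, 340 mm (own x) by 200 mm (own y), walls 5 mm thick and 35 mm high, flange to 356x216 mm, floor 5 mm thick, 0.8 kg, to the right of the pail. Origin: centre of its underside; z up. The spout overhangs it at x over +50 mm: stand beakers at smaller x (room for four at x = -125 and -25, y = +-45 mm) to keep the gripper clear of the spout.
- pump (a joint): Stroke of the pump head in m: 0 up, 0.022 fully down; a spring brings it back (about 4 N to start, 11 N fully down).
- pump_top (a point): Centre of the flat top (36 mm across) of the grey pump head on the white cleaner canister, 238 mm above the table when up; moves with the head. The canister (100 mm across, shoulder 142 mm, grey neck collar to 190 mm above the table) cannot move. Site axes are the canister's: the swan-neck spout runs from the head along -x.
- spout_tip (a point): Mouth of the spout, 134 mm from the pump axis, 193 mm above the table when the pump is up, over the tray.
- slip_jar: Bystander: clear jar with black lid, 63 mm across, 94 mm high, loose. Origin at centre of its underside.
- kidney: Bystander: flat wooden kidney (rib) scraper, 46x116x8 mm, lying loose. Origin at centre of its underside.
- well_1 (a point): Middle of the set slip in pot 1 (caddy x = -53, y = +53 mm), 60 mm above the table, where beaker 1's foot stands while stuck. Axes as the caddy.
- well_2 (a point): Middle of the set slip in pot 2 (caddy x = -53, y = -53 mm), 60 mm above the table, where beaker 2's foot stands while stuck. Axes as the caddy.
- well_3 (a point): Middle of the set slip in pot 3 (caddy x = +53, y = +53 mm), 60 mm above the table, where beaker 3's foot stands while stuck. Axes as the caddy.
- well_4 (a point): Middle of the set slip in pot 4 (caddy x = +53, y = -53 mm), 60 mm above the table, where beaker 4's foot stands while stuck. Axes as the caddy.
Things that resemble listed ones, but are neither listed nor needed, are in the scene too. What is shaped like the beaker_4 but purple is not meant.

How it is judged:
By the outcome, as a careful person would: the job done as asked, in the order asked, and still so for the second after the job is handed in, with the robot touching nothing.
Of beaker_1, beaker_2, beaker_3, beaker_4 only 3 to 4 are there at a start; the rules pass over those that are not, and their reading is None.
At some moment in a run one of tray may be knocked a few centimetres aside while the robot is not near it.
Once in a run the grip may slacken for a moment while it holds something.
It also fails if it takes over 210 s, if anything falls off the work surface, if the arm or the gripper's body presses on something with over 40 N, if the wrist force passes 120 N, or if a joint passes its speed limit or range.

## Working session

There is one attempt and no reset: what is moved stays moved. The work goes in short steps, Python scripts to look and compute and a tool call to move; the robot and the scene stay as the last step left them, time stands still between calls to the robot, and variables do not carry over. Pictures are saved under pics/ and viewed, about 12 in all and at most 16, crops included, and the job is handed in when it is done.

Besides the shell and the picture viewer there is one more tool, called after "Call:" as name(argument=value, ...), one argument or row to a line, values as JSON. step_arm: Moves the arm, as the interface text tells. Its arguments: {"type":"object","properties":{"moves":{"type":"array","items":{"type":"array","items":{"type":"number"}}},"jaw":{"type":"number"},"squeeze":{"type":"number"}},"required":["moves"]}

```bash
ls; mkdir -p pics
cat > h.py <<'E'
import numpy as np,cv2
from scipy.spatial.transform import Rotation as R
from station import robot
def cam(n):
    s=robot.observe(); c=robot.camera(n); c['f']=c['color'].shape[0]/2/np.tan(np.radians(c['fovy'])/2)
    if 'rvec' in c:
        Rw=cv2.Rodrigues(np.array(c['rvec'],float))[0]; c['R']=Rw.T; c['o']=-Rw.T@np.array(c['tvec'],float).ravel()
    else:
        T=np.array(c['hand_eye']); Rt=R.from_euler('xyz',s['tcp_rot']).as_matrix()
        c['R']=Rt@T[:3,:3]; c['o']=Rt@T[:3,3]+np.array(s['eef_pos'])
    c['fish']='hand_eye' in c
    return c
def rays(c,u,v):
    x=(np.asarray(u,float)-c['cx'])/c['f'];y=(np.asarray(v,float)-c['cy'])/c['f']
    if c['fish']:
        r=np.hypot(x,y)+1e-9; k=np.sin(r)/r; d=np.stack([x*k,y*k,np.cos(r)],-1)
    else: d=np.stack([x,y,np.ones_like(x)],-1)
    return d@c['R'].T
def onplane(c,u,v,z):
    d=rays(c,u,v); t=(z-c['o'][2])/d[...,2]; return c['o']+d*t[...,None]
def cloud(c):
    v,u=np.mgrid[:c['depth'].shape[0],:c['depth'].shape[1]]
    d=rays(c,u,v); zc=d@c['R'][:,2]; zc=np.where(np.abs(zc)<1e-3,1e-3,zc)
    return c['o']+d*(c['depth']/zc)[...,None]
def save(c,n,s=1.5):
    cv2.imwrite('pics/'+n,cv2.resize(c['color'][:,:,::-1],None,fx=s,fy=s))
def st():
    s=robot.observe(); print({k:np.round(s[k],3).tolist() for k in ['time','eef_pos','tcp_rot','force','ft_torque','grip_width','joints']})
E
python3 - <<'E'
from h import *
st()
for n in ['top','side','wrist']:
    c=cam(n); save(c,n+'0.png'); print(n,c['o'],c['f'],c['R'].round(2).tolist()); np.savez(n+'0.npz',**{k:c[k] for k in ['color','depth','cx','cy','f','R','o','fish']})
E
```

```text
pics
{'time': 0.0, 'eef_pos': [268.801, -618.695, 238.442], 'tcp_rot': [-1.572, -0.0, -2.732], 'force': [0.23, 0.671, -0.182], 'ft_torque': [0.024, -0.026, -0.024], 'grip_width': 85.311, 'joints': [1.077, 0.577, 0.025, 1.438, -0.015, 1.129, -0.057]}
top [ 299.23472739  117.19868964 1577.33967532] 417.2934733168625 [[-0.02, -0.99, 0.16], [-1.0, 0.02, -0.01], [0.0, -0.16, -0.99]]
side [ 493.05954759 1284.25923945  846.11073578] 383.1893672452808 [[-1.0, -0.04, 0.03], [-0.04, 0.5, -0.87], [0.02, -0.87, -0.5]]
wrist [ 338.329468   -589.34371911  372.35359619] 297.3186396354542 [[0.4, -0.88, -0.27], [-0.92, -0.38, -0.12], [-0.0, 0.3, -0.96]]
```

View pics/top0.png

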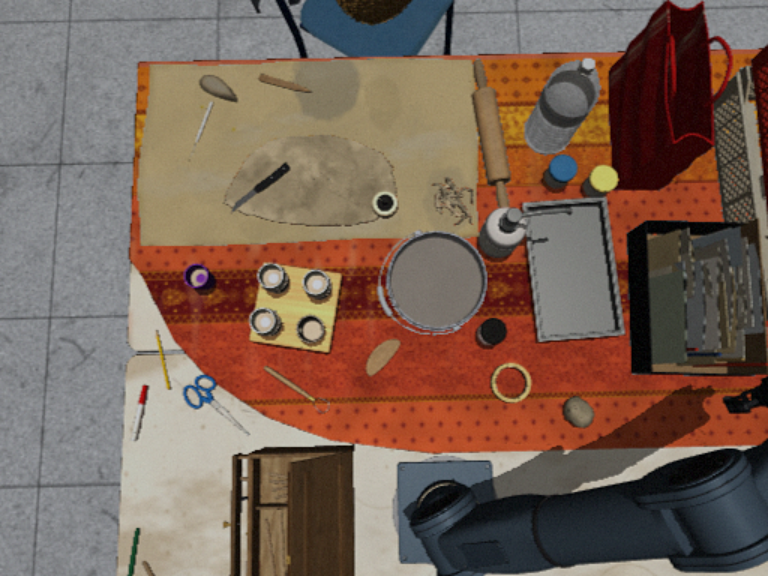

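View pics/side0.png

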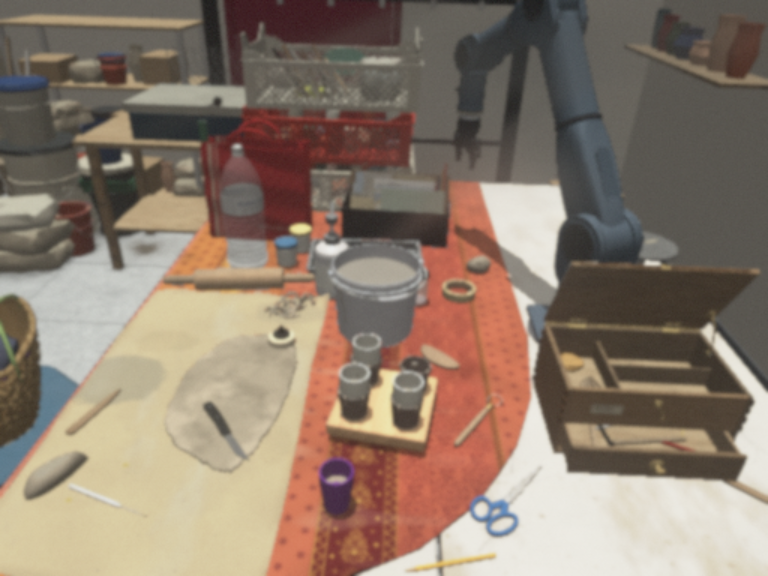

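Top view: beakers at about (272,278), (317,284) and (264,322), with an empty pot at (312,328). The pail is in the middle, the canister at (503,225) with its spout pointing right over the tray at (572,270), the jar at (490,332) and the kidney at (383,357). The side view agrees.

```bash
cat > m.py <<'E'
from h import *
def load(n):
    d=np.load(n+'0.npz'); return {k:(d[k] if d[k].ndim else d[k].item()) for k in d}
def circ(P):
    A=np.c_[2*P,np.ones(len(P))]; s=np.linalg.lstsq(A,(P**2).sum(1),rcond=None)[0]; return s[:2],np.sqrt(s[2]+s[:2]@s[:2])
E
python3 - <<'E'
from m import *
c=load('top'); P=cloud(c); col=c['color'].astype(int)
sub=lambda x0,y0,x1,y1:(slice(int(y0/1.5),int(y1/1.5)),slice(int(x0/1.5),int(x1/1.5)))
for n,b,z0,z1 in [('A',(250,255,294,297),139,156),('B',(297,262,340,304),139,156),('C',(243,302,287,342),139,156),('E',(290,308,334,350),98,114)]:
    Q=P[sub(*b)].reshape(-1,3); q=Q[(Q[:,2]>z0)&(Q[:,2]<z1)]; print(n,len(q),q.mean(0).round(1),circ(q[:,:2]), Q[:,2].max())
# caddy top
Q=P[sub(235,250,350,362)].reshape(-1,3); q=Q[(Q[:,2]>38)&(Q[:,2]<52)][:,:2]; print('caddy',cv2.minAreaRect(q.astype(np.float32)))
Q=P[sub(515,185,635,350)].reshape(-1,3); q=Q[(Q[:,2]>29)&(Q[:,2]<41)][:,:2]; print('tray flange',len(q),cv2.minAreaRect(q.astype(np.float32)))
q=Q[(Q[:,2]>1)&(Q[:,2]<10)][:,:2]; print('floor',np.median(q,0))
Q=P[sub(470,190,600,270)].reshape(-1,3); q=Q[(Q[:,2]>231)&(Q[:,2]<246)]; print('pump',len(q),q.mean(0),q.min(0),q.max(0))
q=Q[(Q[:,2]>175)&(Q[:,2]<231)];print(q[::max(1,len(q)//40)].round(0).tolist())
Q=P[sub(475,310,510,350)].reshape(-1,3); q=Q[(Q[:,2]>85)];print('jar',q.mean(0))
Q=P[sub(380,225,495,340)].reshape(-1,3); q=Q[(Q[:,2]>100)];print('pail',q.mean(0),q.max(0),q.min(0),Q[:,2].max())
E
```

```text
A 63 [559.7 397.2 145.5] (array([559.43657209, 395.79009305]), np.float64(28.022456886735227)) 1577.3396753152854
B 61 [541.1 293.1 145.9] (array([541.18459098, 291.67338499]), np.float64(27.81052086052618)) 1577.3396753152854
C 57 [454.9 413.9 145.6] (array([455.21694345, 413.54809864]), np.float64(27.986945200254926)) 1577.3396753152854
E 81 [438.1 313.5 104.7] (array([437.04744913, 309.88448912]), np.float64(30.661142858384064)) 1577.3396753152854
caddy ((498.2367248535156, 352.6719665527344), (200.59805297851562, 200.1382598876953), 80.49390411376953)
tray flange 1006 ((596.5693969726562, -361.7981872558594), (283.3086242675781, 402.4035339355469), 87.82623291015625)
floor [ 577.92272529 -348.81334812]
pump 161 [ 667.78080391 -190.3014161   236.31611432] [ 648.9196426  -271.5902171   231.09729351] [ 680.36662204 -143.27317586  243.01923848]
[[679.0, -239.0, 231.0], [679.0, -277.0, 227.0], [681.0, -288.0, 222.0], [677.0, -281.0, 225.0], [677.0, -292.0, 222.0], [673.0, -277.0, 226.0], [674.0, -288.0, 220.0], [670.0, -182.0, 231.0], [670.0, -246.0, 227.0], [681.0, -144.0, 183.0], [6
[... 492 characters left out ...]
, 176.0], [653.0, -174.0, 180.0], [649.0, -145.0, 183.0], [651.0, -157.0, 176.0], [650.0, -171.0, 177.0], [647.0, -150.0, 175.0], [646.0, -159.0, 181.0], [647.0, -171.0, 176.0], [611.0, -64.0, 188.0], [607.0, -67.0, 191.0], [604.0, -71.0, 187.0], [600.0, -73.0, 191.0], [597.0, -77.0, 190.0], [594.0, -80.0, 187.0], [586.0, -83.0, 190.0], [584.0, -87.0, 182.0], [578.0, -88.0, 178.0], [573.0, -90.0, 187.0], [569.0, -93.0, 188.0], [564.0, -91.0, 177.0], [559.0, -93.0, 185.0], [555.0, -95.0, 190.0]]
jar [ 422.69173931 -120.18068876  108.01659118]
pail [535.94194403  12.57813866 163.07109213] [ 672.83101989  143.75405172 1577.33967532] [ 299.23472739 -131.89587588  100.53817361] 1577.3396753152854
```

```bash
python3 -c "
import cv2;a=cv2.imread('pics/top0.png');cv2.imwrite('pics/tc.png',cv2.resize(a[180:370,230:650],None,fx=1.9,fy=1.9,interpolation=2))"
```

```text
(no output)
```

View pics/tc.png

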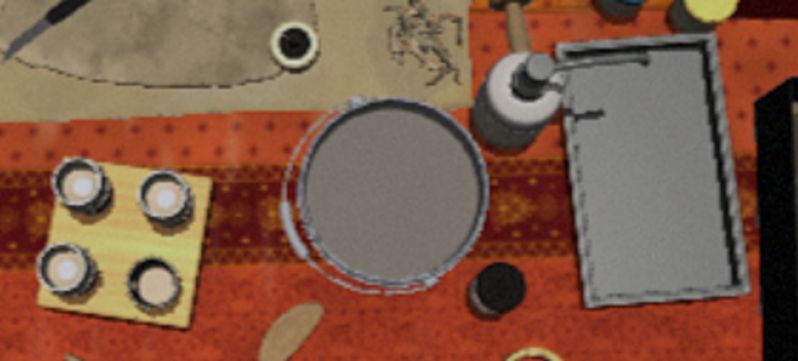

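```bash
cat >> m.py <<'E'
def plan(ways,step=45,rot=0.15,tol=True):
    """ways: list of (x,y,z,yaw); prints rows in tool axes from the present pose"""
    s=robot.observe(); p=np.array(s['eef_pos']); Rm=R.from_euler('xyz',s['tcp_rot']); rows=[]
    for w in ways:
        Rt=R.from_euler('xyz',[-np.pi/2,0,w[3]]); d=np.array(w[:3])-p; rv=(Rm.inv()*Rt).as_rotvec()
        n=max(1,int(np.ceil(max(np.linalg.norm(d)/step,np.linalg.norm(rv)/rot))))
        for i in range(n):
            r=np.r_[Rm.inv().apply(d/n)/10,rv/n]; r=np.r_[r[:3].round(2),r[3:].round(3)]; rows.append((r+0.0).tolist())
            Rm=Rm*R.from_rotvec(rv/n)
        p=np.array(w[:3])
    print(len(rows)); 
    for i in range(0,len(rows),12): print(rows[i:i+12])
E
python3 - <<'E'
from m import *
c=load('top')
q=lambda x,y,z:onplane(c,np.array((x/1.9+230)/1.5),np.array((y/1.9+180)/1.5),z)
K=np.array([q(*k,35) for k in [(557,43),(713,33),(586,306),(747,293)]]);print(K.round(0),K.mean(0), np.linalg.norm(K[0]-K[1]),np.linalg.norm(K[0]-K[2]))
d=K[0]+K[1]-K[2]-K[3];print('tray yaw',np.degrees(np.arctan2(d[1],d[0])))
print('pump',q(540,65,238),'spout tip',q(645,60,193))
P=cloud(c);Q=P[140:235,253:330];Q=Q[(Q[...,0]>380)&(Q[...,0]<680)&(abs(Q[...,1]-15)<150)];print('pail top z',np.percentile(Q[:,2],[50,90,99,100]))
print('empty pot etc C',454.8,413.8)
plan([(300,-600,340,-2.732),(500,-300,340,-2.1),(530,100,340,-1.4),(559.3,396,300,-0.955)])
E
```

```text
[[ 752. -226.   35.]
 [ 760. -437.   35.]
 [ 399. -243.   35.]
 [ 410. -453.   35.]] [ 580.19163969 -339.4562958    35.        ] 210.94440456355608 353.53521494913076
tray yaw 2.7089921790155653
pump [ 666.12014029 -159.30111809  238.        ] spout tip [ 681.57912048 -295.26776434  193.        ]
pail top z [146.3093531  165.02416491 189.14694688 194.21162001]
empty pot etc C 454.8 413.8
28
[[-1.2, -3.38, -0.17, 0.0, 0.0, 0.0], [-1.2, -3.38, -0.16, 0.0, 0.0, 0.0], [-1.2, -3.38, -0.16, 0.0, 0.0, 0.0], [-3.37, 0.0, -2.17, 0.0, -0.07, 0.0], [-3.51, 0.0, -1.93, 0.0, -0.07, 0.0], [-3.64, 0.0, -1.68, 0.0, -0.07, 0.0], [-3.75, 0.0, -1.42, 0.0, -0.07, 0.0], [-3.84, 0.0, -1.15, 0.0, -0.07, 0.0], [-3.91, 0.0, -0.88, 0.0, -0.07, 0.0], [-3.96, 0.0, -0.61, 0.0, -0.07, 0.0], [-3.99, 0.0, -0.33, 0.0, -0.07, 0.0], [-4.01, 0.0, -0.05, 0.0, -0.07, 0.0]]
[[-4.0, 0.0, -1.96, 0.0, -0.078, 0.0], [-4.14, 0.0, -1.64, 0.0, -0.078, 0.0], [-4.26, 0.0, -1.31, 0.0, -0.078, 0.0], [-4.35, 0.0, -0.98, 0.0, -0.078, 0.0], [-4.41, 0.0, -0.64, 0.0, -0.078, 0.0], [-4.45, 0.0, -0.29, 0.0, -0.078, 0.0], [-4.46, 0.0, 0.05, 0.0, -0.078, 0.0], [-4.44, 0.0, 0.4, 0.0, -0.078, 0.0], [-4.39, 0.0, 0.74, 0.0, -0.078, 0.0], [-4.1, 0.57, 1.13, 0.0, -0.064, 0.0], [-4.02, 0.57, 1.39, 0.0, -0.064, 0.0], [-3.92, 0.57, 1.64, 0.0, -0.064, 0.0]]
[[-3.81, 0.57, 1.89, 0.0, -0.064, 0.0], [-3.68, 0.57, 2.13, 0.0, -0.064, 0.0], [-3.54, 0.57, 2.35, 0.0, -0.064, 0.0], [-3.38, 0.57, 2.57, 0.0, -0.064, 0.0]]
```

Call:
step_arm(
  moves=[
    [-1.2, -3.4, -0.2, 0, 0, 0],
    [-1.2, -3.4, -0.2, 0, 0, 0],
    [-1.2, -3.4, -0.2, 0, 0, 0],
    [-3.4, 0, -2.2, 0, -0.07, 0],
    [-3.5, 0, -1.9, 0, -0.07, 0],
    [-3.6, 0, -1.7, 0, -0.07, 0],
    [-3.8, 0, -1.4, 0, -0.07, 0],
    [-3.8, 0, -1.2, 0, -0.07, 0],
    [-3.9, 0, -0.9, 0, -0.07, 0],
    [-4, 0, -0.6, 0, -0.07, 0],
    [-4, 0, -0.3, 0, -0.07, 0],
    [-4, 0, -0.1, 0, -0.07, 0],
  ],
  jaw=1,
  squeeze=70,
)

```text
time: 1.65
eef_pos: [500.7, -289.1, 340.4]
tcp_rot: [-1.579, 0.002, -2.088]
force: [0.3, -0.1, 0.2]
grip_width: 85.4
```

Run:
```python
from m import *
st()
plan([(530,100,340,-1.4),(559.3,396,300,-0.955)],55)
```

```text
{'time': 1.65, 'eef_pos': [500.693, -289.11, 340.388], 'tcp_rot': [-1.579, 0.002, -2.088], 'force': [0.262, -0.119, 0.179], 'ft_torque': [-0.028, -0.011, -0.033], 'grip_width': 85.441, 'joints': [0.582, 0.366, -0.204, 1.523, 0.073, 1.268, -0.15]}
14
[[-4.41, 0.03, -2.09, 0.001, -0.086, -0.001], [-4.57, 0.02, -1.7, 0.001, -0.086, -0.001], [-4.7, 0.02, -1.3, 0.001, -0.086, -0.001], [-4.8, 0.02, -0.89, 0.001, -0.086, -0.001], [-4.85, 0.01, -0.48, 0.001, -0.086, -0.001], [-4.88, 0.01, -0.06, 0.001, -0.086, -0.001], [-4.86, 0.01, 0.36, 0.001, -0.086, -0.001], [-4.82, 0.01, 0.78, 0.001, -0.086, -0.001], [-4.78, 0.67, 1.32, 0.0, -0.074, 0.0], [-4.67, 0.67, 1.67, 0.0, -0.074, 0.0], [-4.53, 0.67, 2.01, 0.0, -0.074, 0.0], [-4.37, 0.67, 2.34, 0.0, -0.074, 0.0]]
[[-4.18, 0.67, 2.66, 0.0, -0.074, 0.0], [-3.98, 0.67, 2.96, 0.0, -0.074, 0.0]]
```

Tracking is accurate, so I continue.

Call:
step_arm(
  moves=[
    [-4.4, 0, -2.1, 0, -0.086, 0],
    [-4.6, 0, -1.7, 0, -0.086, 0],
    [-4.7, 0, -1.3, 0, -0.086, 0],
    [-4.8, 0, -0.9, 0, -0.086, 0],
    [-4.9, 0, -0.5, 0, -0.086, 0],
    [-4.9, 0, -0.1, 0, -0.086, 0],
    [-4.9, 0, 0.4, 0, -0.086, 0],
    [-4.8, 0, 0.8, 0, -0.086, 0],
    [-4.8, 0.7, 1.3, 0, -0.074, 0],
    [-4.7, 0.7, 1.7, 0, -0.074, 0],
    [-4.5, 0.7, 2, 0, -0.074, 0],
    [-4.4, 0.7, 2.3, 0, -0.074, 0],
  ],
)

```text
time: 3.15
eef_pos: [540.4, 316.9, 312.9]
tcp_rot: [-1.575, 0.007, -1.075]
force: [1.9, -0.2, -0.2]
grip_width: 85.5
```

Run:
```python
from m import *
plan([(559.3,396,260,-0.955)],45)
```

```text
3
[[-2.01, 1.77, 1.82, 0.001, -0.04, -0.002], [-1.94, 1.77, 1.89, 0.001, -0.04, -0.002], [-1.87, 1.76, 1.97, 0.001, -0.04, -0.002]]
```

Call:
step_arm(
  moves=[
    [-2, 1.8, 1.8, 0, -0.04, 0],
    [-1.9, 1.8, 1.9, 0, -0.04, 0],
    [-1.9, 1.8, 2, 0, -0.04, 0],
    [0, 0, 0, 0, 0, 0],
    [0, 0, 0, 0, 0, 0],
  ],
)

```text
time: 3.78
eef_pos: [557.3, 402.6, 254.9]
tcp_rot: [-1.578, 0.009, -0.945]
force: [-0.1, -0.2, 0.4]
grip_width: 85.1
```

```bash
cat >> m.py <<'E'
def rimfit(c,cx,cy,z,r=30,show=False):
    P=cloud(c); q=P[(np.hypot(P[...,0]-cx,P[...,1]-cy)<r+14)&(abs(P[...,2]-z)<9)]
    zt=np.percentile(q[:,2],90); q=q[q[:,2]>zt-5]; rr=circ(q[:,:2]); return rr[0].round(1),round(rr[1],1),len(q),zt.round(1)
E
python3 - <<'E'
from m import *
st(); c=cam('wrist'); save(c,'w1.png')
for n,p in dict(A=(559.3,396.1),B=(541.6,291.6),C=(454.8,413.8)).items():
    try: print(n,rimfit(c,*p,147))
    except Exception as e: print(n,e)
E
```

```text
{'time': 3.775, 'eef_pos': [557.306, 402.63, 254.854], 'tcp_rot': [-1.578, 0.009, -0.945], 'force': [-0.13, -0.213, 0.413], 'ft_torque': [-0.054, -0.038, 0.058], 'grip_width': 85.139, 'joints': [-0.366, 0.637, -0.598, 1.354, 0.348, 1.262, -0.353]}
A (array([559.7, 399.4]), np.float64(28.0), 919, np.float64(146.2))
B (array([541.5, 295.5]), np.float64(28.0), 490, np.float64(147.2))
C (array([456. , 417.3]), np.float64(27.8), 922, np.float64(146.2))
```

View pics/w1.png

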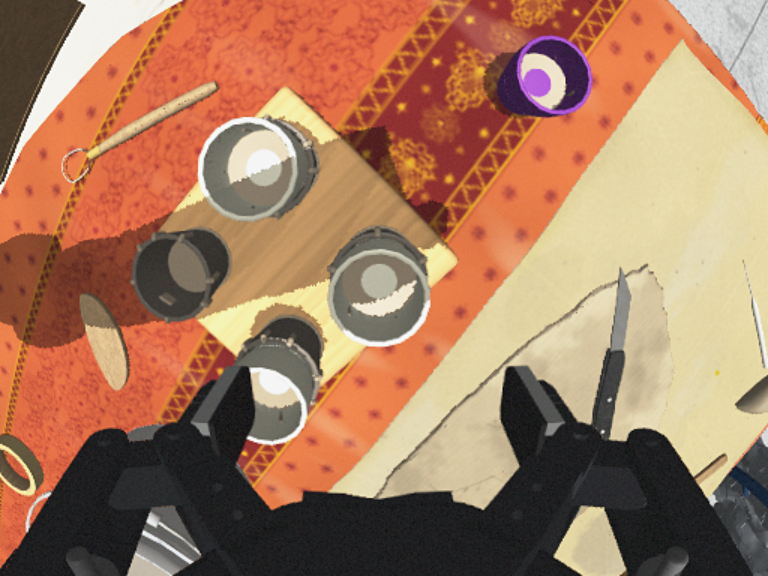

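Run:
```python
from m import *
plan([(559.5,398,180,-0.955),(559.5,398,125,-0.955)],40)
```

```text
4
[[0.29, 3.74, -0.01, 0.003, 0.005, -0.005], [0.27, 3.74, -0.02, 0.003, 0.005, -0.005], [0.0, 2.75, 0.0, 0.0, 0.0, 0.0], [0.0, 2.75, 0.0, 0.0, 0.0, 0.0]]
```

Call:
step_arm(
  moves=[
    [0.3, 3.7, 0, 0.003, 0.005, -0.005],
    [0.3, 3.7, 0, 0.003, 0.005, -0.005],
    [0, 0, 0, 0, 0, 0],
    [0, 1.5, 0, 0, 0, 0],
  ],
)

```text
time: 4.32
eef_pos: [563.3, 396.1, 170.2]
tcp_rot: [-1.563, -0.002, -0.96]
force: [0.7, 0.6, -0.5]
grip_width: 85.7
```

Run:
```python
from m import *
plan([(559.5,398,125,-0.955)],30)
```

```text
2
[[-0.19, 2.26, -0.12, -0.004, -0.003, 0.001], [-0.19, 2.26, -0.11, -0.004, -0.003, 0.001]]
```

Call:
step_arm(
  moves=[
    [-0.2, 1.2, -0.1, -0.004, -0.003, 0.001],
    [-0.2, 1.2, -0.1, -0.004, -0.003, 0.001],
    [0, 1, 0, 0, 0, 0],
    [0, 1, 0, 0, 0, 0],
    [0, 0, 0, 0, 0, 0],
  ],
)

```text
time: 4.95
eef_pos: [559.5, 398.7, 124.1]
tcp_rot: [-1.57, 0.0, -0.954]
force: [0.5, -0.3, 0.0]
grip_width: 85.2
```

Run:
```python
from m import *
st();c=cam('wrist');st(); save(c,'w2.png')
plan([(559.5,398,125,-0.955)],30)
```

```text
{'time': 4.95, 'eef_pos': [559.451, 398.668, 124.137], 'tcp_rot': [-1.57, 0.0, -0.954], 'force': [0.499, -0.282, 0.017], 'ft_torque': [-0.049, -0.003, 0.005], 'grip_width': 85.223, 'joints': [-0.38, 0.742, -0.551, 1.523, 0.434, 1.0, -0.434]}
{'time': 5.0, 'eef_pos': [559.621, 398.935, 124.694], 'tcp_rot': [-1.57, 0.0, -0.954], 'force': [0.018, 0.894, -1.615], 'ft_torque': [0.02, -0.012, 0.001], 'grip_width': 85.025, 'joints': [-0.38, 0.741, -0.552, 1.522, 0.434, 1.001, -0.434]}
1
[[0.07, -0.03, -0.06, -0.001, 0.001, 0.0]]
```

View pics/w2.png

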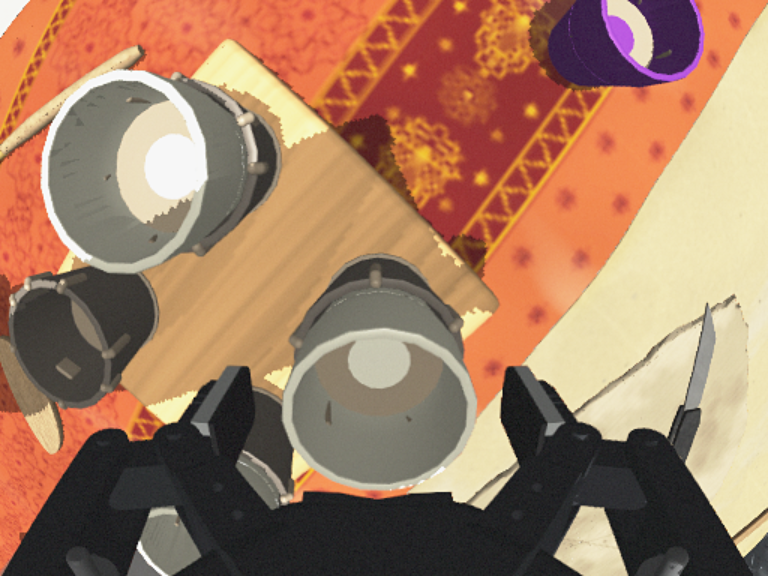

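The beaker is centred between the pads (centre at about u=379, pads 248 to 505), so I close.

Call:
step_arm(
  moves=[
    [0, 0, 0, 0, 0, 0],
    [0, 0, 0, 0, 0, 0],
    [0, 0, 0, 0, 0, 0],
    [0, 0, 0, 0, 0, 0],
    [0, 0, 0, 0, 0, 0],
    [0, 0, 0, 0, 0, 0],
  ],
  jaw=-1,
  squeeze=70,
)

```text
time: 5.75
eef_pos: [559.9, 399.1, 125.8]
tcp_rot: [-1.568, 0.0, -0.954]
force: [0.1, 0.3, -0.8]
grip_width: 57.3
```

Run:
```python
from m import *
st()
```

```text
{'time': 5.75, 'eef_pos': [559.938, 399.148, 125.758], 'tcp_rot': [-1.568, 0.0, -0.954], 'force': [0.099, 0.293, -0.8], 'ft_torque': [0.032, 0.044, -0.006], 'grip_width': 57.343, 'joints': [-0.38, 0.74, -0.552, 1.522, 0.434, 1.001, -0.434]}
```

Call:
step_arm(
  moves=[
    [0, -0.05, 0, 0, 0.06, 0],
    [0, -0.05, 0, 0, 0.06, 0],
    [0, -0.05, 0, 0, 0.06, 0],
    [0, -0.05, 0, 0, 0.06, 0],
    [0, -0.05, 0, 0, 0.06, 0],
    [0, -0.05, 0, 0, 0.06, 0],
  ],
)

```text
time: 6.5
eef_pos: [559.4, 398.7, 127.9]
tcp_rot: [-1.569, -0.001, -1.319]
force: [1.0, -0.8, -2.0]
grip_width: 57.1
```

Run:
```python
from m import *
st()
```

```text
{'time': 6.5, 'eef_pos': [559.448, 398.731, 127.921], 'tcp_rot': [-1.569, -0.001, -1.319], 'force': [0.96, -0.79, -1.998], 'ft_torque': [-0.026, -0.118, 0.5], 'grip_width': 57.118, 'joints': [-0.431, 0.721, -0.456, 1.522, 0.359, 0.981, -0.739]}
```

Call:
step_arm(
  moves=[
    [0, -0.08, 0, 0, 0.06, 0],
    [0, -0.08, 0, 0, 0.06, 0],
    [0, -0.08, 0, 0, 0.06, 0],
    [0, -0.08, 0, 0, 0.06, 0],
    [0, -0.08, 0, 0, 0.06, 0],
    [0, -0.08, 0, 0, 0.06, 0],
  ],
)

```text
time: 7.25
eef_pos: [558.7, 397.6, 130.8]
tcp_rot: [-1.57, -0.004, -1.685]
force: [0.6, 0.7, -3.7]
grip_width: 57.1
```

Run:
```python
from m import *
st();c=cam('wrist'); save(c,'w3.png')
```

```text
{'time': 7.25, 'eef_pos': [558.702, 397.551, 130.813], 'tcp_rot': [-1.57, -0.004, -1.685], 'force': [0.559, 0.721, -3.705], 'ft_torque': [0.027, -0.185, 0.503], 'grip_width': 57.066, 'joints': [-0.486, 0.705, -0.358, 1.522, 0.283, 0.968, -1.042]}
```

View pics/w3.png

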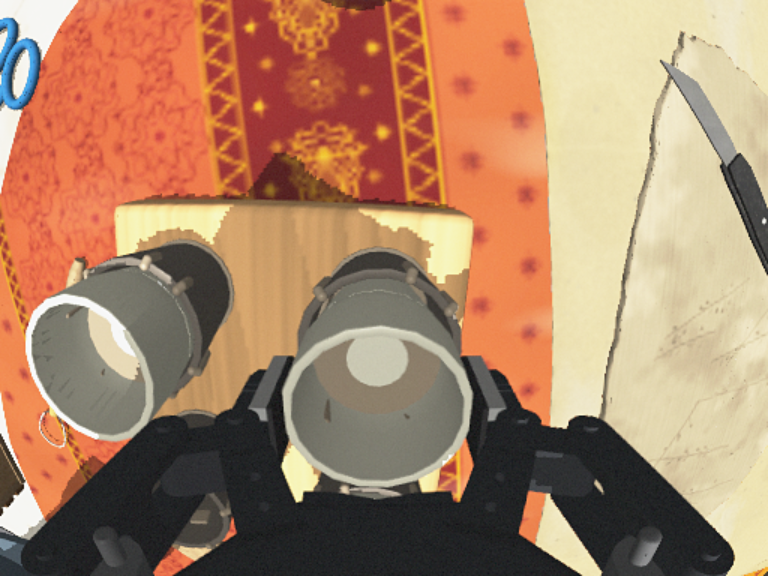

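The inner marks at (328,410) and (408,407) have stayed fixed relative to the gripper, so the beaker is turning with it. I carry on.

Call:
step_arm(
  moves=[
    [0, -0.09, 0, 0, 0.06, 0],
    [0, -0.09, 0, 0, 0.06, 0],
    [0, -0.09, 0, 0, 0.06, 0],
    [0, -0.09, 0, 0, 0.06, 0],
    [0, -0.09, 0, 0, 0.06, 0],
    [0, -0.09, 0, 0, 0.06, 0],
    [0, -0.1, 0, 0, 0.05, 0],
    [0, -0.1, 0, 0, 0.05, 0],
    [0, -0.2, 0, 0, 0, 0],
    [0, -0.2, 0, 0, 0, 0],
  ],
)

```text
time: 8.55
eef_pos: [558.1, 397.1, 141.3]
tcp_rot: [-1.569, -0.006, -2.151]
force: [0.7, 0.9, -2.4]
grip_width: 57.3
```

Run:
```python
from m import *
st()
s=robot.observe();p=s['eef_pos'];y=s['tcp_rot'][2]
plan([(p[0],p[1],220,y),(540,380,340,y),(500,0,340,-2.2),(520,-250,340,-2.2-.3)],40,.12)
```

```text
{'time': 8.55, 'eef_pos': [558.067, 397.133, 141.283], 'tcp_rot': [-1.569, -0.006, -2.151], 'force': [0.75, 0.865, -2.37], 'ft_torque': [0.045, -0.056, -0.002], 'grip_width': 57.301, 'joints': [-0.556, 0.683, -0.233, 1.515, 0.181, 0.969, -1.423]}
23
[[0.02, -3.94, 0.01, -0.001, 0.0, 0.003], [0.01, -3.94, 0.0, -0.001, 0.0, 0.003], [0.61, -3.0, -0.14, 0.0, 0.0, 0.0], [0.61, -3.0, -0.14, 0.0, 0.0, 0.0], [0.61, -3.0, -0.14, 0.0, 0.0, 0.0], [0.61, -3.0, -0.14, 0.0, 0.0, 0.0], [3.4, 0.0, 1.75, 0.0, 0.005, 0.0], [3.39, 0.0, 1.77, 0.0, 0.005, 0.0], [3.38, 0.0, 1.78, 0.0, 0.005, 0.0], [3.37, 0.0, 1.8, 0.0, 0.005, 0.0], [3.36, 0.0, 1.82, 0.0, 0.005, 0.0], [3.35, 0.0, 1.83, 0.0, 0.005, 0.0]]
[[3.34, 0.0, 1.85, 0.0, 0.005, 0.0], [3.34, 0.0, 1.86, 0.0, 0.005, 0.0], [3.33, 0.0, 1.88, 0.0, 0.005, 0.0], [3.32, 0.0, 1.9, 0.0, 0.005, 0.0], [2.72, 0.0, 2.33, 0.0, 0.043, 0.0], [2.62, 0.0, 2.45, 0.0, 0.043, 0.0], [2.51, 0.0, 2.56, 0.0, 0.043, 0.0], [2.4, 0.0, 2.66, 0.0, 0.043, 0.0], [2.28, 0.0, 2.76, 0.0, 0.043, 0.0], [2.16, 0.0, 2.86, 0.0, 0.043, 0.0], [2.04, 0.0, 2.95, 0.0, 0.043, 0.0]]
```

Call:
step_arm(
  moves=[
    [0, -2, 0, 0, 0, 0.003],
    [0, -3, 0, 0, 0, 0.003],
    [0, -3, 0, 0, 0, 0],
    [0.6, -3, -0.1, 0, 0, 0],
    [0.6, -3, -0.1, 0, 0, 0],
    [0.6, -3, -0.1, 0, 0, 0],
    [0.6, -3, -0.1, 0, 0, 0],
    [3.4, 0, 1.8, 0, 0, 0],
    [3.4, 0, 1.8, 0, 0, 0],
    [3.4, 0, 1.8, 0, 0, 0],
    [3.4, 0, 1.8, 0, 0, 0],
    [3.4, 0, 1.8, 0, 0, 0],
  ],
  squeeze=90,
)

```text
time: 10.05
eef_pos: [522.1, 185.5, 364.2]
tcp_rot: [-1.564, 0.017, -2.136]
force: [1.6, 0.4, -1.6]
grip_width: 56.9
```

Run:
```python
from m import *
st()
plan([(490,0,340,-2.),(475,-330,330,-1.52)],45,.12)
```

```text
{'time': 10.05, 'eef_pos': [522.143, 185.466, 364.164], 'tcp_rot': [-1.564, 0.017, -2.136], 'force': [1.593, 0.35, -1.595], 'ft_torque': [-0.083, -0.043, -0.009], 'grip_width': 56.916, 'joints': [-0.255, 0.301, -0.235, 1.559, 0.069, 1.272, -1.065]}
13
[[3.48, 0.43, 1.44, -0.002, -0.027, -0.003], [3.52, 0.44, 1.35, -0.002, -0.027, -0.003], [3.55, 0.45, 1.25, -0.002, -0.027, -0.003], [3.59, 0.46, 1.15, -0.002, -0.027, -0.003], [3.61, 0.47, 1.06, -0.002, -0.027, -0.003], [3.83, 0.13, 1.55, 0.0, -0.06, 0.0], [3.91, 0.13, 1.31, 0.0, -0.06, 0.0], [3.99, 0.13, 1.08, 0.0, -0.06, 0.0], [4.04, 0.13, 0.84, 0.0, -0.06, 0.0], [4.09, 0.13, 0.59, 0.0, -0.06, 0.0], [4.11, 0.13, 0.35, 0.0, -0.06, 0.0], [4.13, 0.13, 0.1, 0.0, -0.06, 0.0]]
[[4.13, 0.13, -0.15, 0.0, -0.06, 0.0]]
```

Call:
step_arm(
  moves=[
    [3.5, 0.4, 1.4, -0.002, -0.027, -0.003],
    [3.5, 0.4, 1.4, -0.002, -0.027, -0.003],
    [3.6, 0.4, 1.2, -0.002, -0.027, -0.003],
    [3.6, 0.4, 1.2, -0.002, -0.027, -0.003],
    [3.6, 0.4, 1.1, -0.002, -0.027, -0.003],
    [3.8, 0.1, 1.5, 0, -0.06, 0],
    [3.9, 0.1, 1.3, 0, -0.06, 0],
    [4, 0.1, 1.1, 0, -0.06, 0],
    [4, 0.1, 0.8, 0, -0.06, 0],
    [4.1, 0.1, 0.6, 0, -0.06, 0],
    [4.1, 0.1, 0.3, 0, -0.06, 0],
    [4.1, 0.1, 0.1, 0, -0.06, 0],
  ],
)

```text
time: 11.55
eef_pos: [477.9, -301.9, 353.4]
tcp_rot: [-1.547, 0.001, -1.551]
force: [1.2, 0.4, -1.5]
grip_width: 56.7
```

```bash
cat >> m.py <<'E'
def tray(c,show=None):
    """tray pose from the top camera: flange points of the depth cloud at z~35, spout/canister excluded"""
    P=cloud(c); x,y,z=P[...,0],P[...,1],P[...,2]
    sat=c['color'].astype(int).max(-1)-c['color'].astype(int).min(-1)
    m=(z>26)&(z<44)&(x>340)&(x<800)&(y<-190)&(y>-500)&(sat<40)
    m=(cv2.connectedComponentsWithStats(m.astype(np.uint8),connectivity=8)); k=1+np.argmax(m[2][1:,4]); q=P[m[1]==k][:,:2]
    r=cv2.minAreaRect(q.astype(np.float32)); print('tray',r,len(q)); return r
E
python3 - <<'E'
from m import *
st(); c=cam('top'); tray(c); save(c,'t1.png'); c=cam('wrist'); save(c,'w4.png')
E
```

```text
{'time': 11.55, 'eef_pos': [477.859, -301.94, 353.444], 'tcp_rot': [-1.547, 0.001, -1.551], 'force': [1.236, 0.377, -1.533], 'ft_torque': [0.005, 0.036, 0.04], 'grip_width': 56.658, 'joints': [0.548, 0.318, -0.085, 1.558, 0.015, 1.246, 0.482]}
tray ((561.26025390625, -341.68609619140625), (316.3275451660156, 217.058837890625), 3.0820348262786865) 495
```

View pics/t1.png

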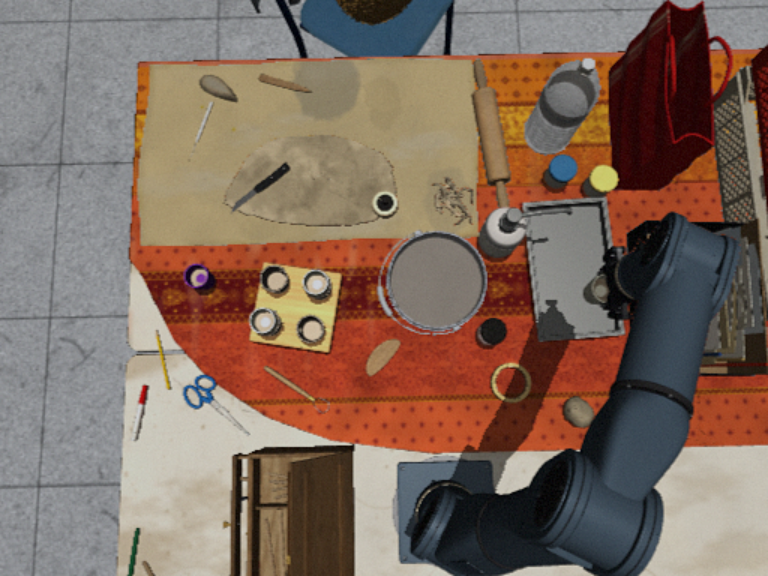

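Run:
```python
from m import *
plan([(458,-388,330,-1.52),(458,-388,110,-1.52)],45,.12)
```

```text
7
[[4.09, 1.12, -1.0, -0.011, -0.019, 0.001], [4.07, 1.13, -1.06, -0.011, -0.019, 0.001], [0.0, 4.4, 0.0, 0.0, 0.0, 0.0], [0.0, 4.4, 0.0, 0.0, 0.0, 0.0], [0.0, 4.4, 0.0, 0.0, 0.0, 0.0], [0.0, 4.4, 0.0, 0.0, 0.0, 0.0], [0.0, 4.4, 0.0, 0.0, 0.0, 0.0]]
```

Call:
step_arm(
  moves=[
    [4.1, 1.1, -1, -0.011, -0.019, 0.001],
    [4.1, 1.1, -1, -0.011, -0.019, 0.001],
    [0, 4.4, 0, 0, 0, 0],
    [0, 4.4, 0, 0, 0, 0],
    [0, 4, 0, 0, 0, 0],
    [0, 4, 0, 0, 0, 0],
    [0, 2, 0, 0, 0, 0],
    [0, 0, 0, 0, 0, 0],
  ],
)

```text
time: 12.65
eef_pos: [463.6, -389.0, 148.2]
tcp_rot: [-1.557, -0.005, -1.515]
force: [0.2, 0.3, -1.1]
grip_width: 56.9
```

Run:
```python
from m import *
plan([(458,-388,80,-1.52)],20,.12); st(); c=cam('wrist'); save(c,'w4.png')
```

```text
4
[[-0.04, 1.7, -0.16, -0.003, 0.001, 0.001], [-0.04, 1.7, -0.16, -0.003, 0.001, 0.001], [-0.04, 1.7, -0.15, -0.003, 0.001, 0.001], [-0.03, 1.7, -0.14, -0.003, 0.001, 0.001]]
{'time': 12.65, 'eef_pos': [463.604, -388.98, 148.184], 'tcp_rot': [-1.557, -0.005, -1.515], 'force': [0.156, 0.298, -1.128], 'ft_torque': [0.032, 0.049, 0.026], 'grip_width': 56.934, 'joints': [0.666, 0.556, -0.066, 1.755, 0.042, 0.819, 0.638]}
```

View pics/w4.png

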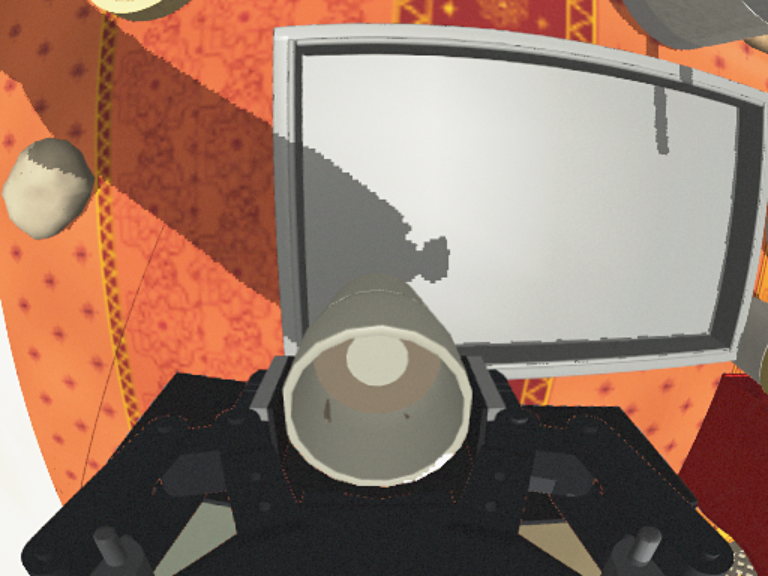

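Run:
```python
from m import *
c=load('top');P=cloud(c); Q=P[145:252,412:512].reshape(-1,3)
for z0,z1 in [(40,70),(70,100),(100,130),(130,180)]:
    q=Q[(Q[:,2]>z0)&(Q[:,2]<z1)]; print(z0,len(q),q[:,:2].min(0) if len(q) else '',q[:,:2].max(0) if len(q) else '')
q=Q[Q[:,2]>25]; print(np.percentile(q[:,1],[90,99,100]))
```

```text
40 762 [ 305.37028566 -755.59573374] [ 698.16637382 -442.22428122]
70 1186 [ 304.08575924 -786.83376839] [ 687.97023283 -474.27745622]
100 1668 [ 302.62946621 -759.69110792] [ 679.4735128  -475.15565539]
130 4315 [ 302.78206067 -763.44354485] [ 673.32723282 -476.88790469]
[-489.33981002 -448.45959728  117.19868964]
```

Call:
step_arm(
  moves=[
    [-0.1, 2, -0.2, -0.003, 0, 0],
    [-0.1, 2, -0.2, -0.003, 0, 0],
    [-0.1, 1.5, -0.1, -0.003, 0, 0],
    [0, 0, 0, 0, 0, 0],
  ],
)

```text
time: 13.2
eef_pos: [463.6, -388.7, 100.0]
tcp_rot: [-1.556, -0.013, -1.514]
force: [0.2, 0.9, -2.0]
grip_width: 56.8
```

Run:
```python
from m import *
plan([(458,-386,73,-1.52)],5,.12); st();
```

```text
6
[[-0.06, 0.45, -0.1, -0.002, 0.001, 0.002], [-0.06, 0.45, -0.1, -0.002, 0.001, 0.002], [-0.05, 0.45, -0.1, -0.002, 0.001, 0.002], [-0.05, 0.45, -0.09, -0.002, 0.001, 0.002], [-0.05, 0.45, -0.09, -0.002, 0.001, 0.002], [-0.05, 0.45, -0.09, -0.002, 0.001, 0.002]]
{'time': 13.2, 'eef_pos': [463.618, -388.714, 100.004], 'tcp_rot': [-1.556, -0.013, -1.514], 'force': [0.242, 0.859, -1.961], 'ft_torque': [0.033, 0.034, 0.014], 'grip_width': 56.842, 'joints': [0.658, 0.613, -0.06, 1.806, 0.054, 0.705, 0.625]}
```

Call:
step_arm(
  moves=[
    [-0.2, 0.9, -0.3, -0.015, 0, 0.013],
    [-0.1, 0.9, -0.2, 0, 0, 0],
    [0, 0.5, 0, 0, 0, 0],
    [0, 0, 0, 0, 0, 0],
  ],
)

```text
time: 13.7
eef_pos: [459.3, -386.7, 77.2]
tcp_rot: [-1.57, -0.001, -1.514]
force: [-0.2, 0.2, -2.6]
grip_width: 56.8
```

Call:
step_arm(
  moves=[
    [0, 0.3, 0, 0, 0, 0],
    [0, 0.3, 0, 0, 0, 0],
  ],
)

```text
time: 13.95
eef_pos: [459.5, -386.9, 71.3]
tcp_rot: [-1.569, -0.001, -1.514]
force: [0.3, 0.3, -1.8]
grip_width: 57.1
```

Run:
```python
from m import *
plan([(458,-386,69,-1.52)],5,.12); st();
```

```text
1
[[-0.1, 0.23, -0.14, -0.001, 0.006, 0.001]]
{'time': 13.95, 'eef_pos': [459.5, -386.91, 71.322], 'tcp_rot': [-1.569, -0.001, -1.514], 'force': [0.336, 0.267, -1.816], 'ft_torque': [-0.04, 0.031, 0.026], 'grip_width': 57.117, 'joints': [0.659, 0.653, -0.058, 1.823, 0.058, 0.665, 0.624]}
```

Call:
step_arm(
  moves=[
    [0, 0.15, 0, 0, 0, 0],
    [0, 0.15, 0, 0, 0, 0],
  ],
)

```text
time: 14.2
eef_pos: [459.6, -387.4, 70.8]
tcp_rot: [-1.569, -0.003, -1.515]
force: [-4.9, 4.0, 21.2]
grip_width: 56.4
```

Call:
step_arm(
  moves=[
    [0, 0.1, 0, 0, 0, 0],
    [0, 0, 0, 0, 0, 0],
  ],
)

```text
time: 14.45
eef_pos: [459.6, -387.3, 71.1]
tcp_rot: [-1.568, -0.003, -1.515]
force: [0.4, 0.0, -1.4]
grip_width: 56.8
```

Contact is at TCP z of about 71, so I release.

Call:
step_arm(
  moves=[
    [0, 0, 0, 0, 0, 0],
    [0, 0, 0, 0, 0, 0],
    [0, 0, 0, 0, 0, 0],
    [0, 0, 0, 0, 0, 0],
  ],
  jaw=0.75,
)

```text
time: 14.95
eef_pos: [460.1, -387.7, 71.1]
tcp_rot: [-1.567, -0.004, -1.515]
force: [-0.0, -0.7, 0.9]
grip_width: 75.0
```

Call:
step_arm(
  moves=[
    [0, -1, 0, 0, 0, 0],
    [0, -2, 0, 0, 0, 0],
    [0, -3, 0, 0, 0, 0],
    [0, -4, 0, 0, 0, 0],
    [0, -4, 0, 0, 0, 0],
    [0, -4, 0, 0, 0, 0],
    [0, -4, 0, 0, 0, 0],
    [-3, -4, 0, 0, 0, 0],
  ],
)

```text
time: 15.95
eef_pos: [455.3, -357.2, 340.9]
tcp_rot: [-1.57, -0.002, -1.518]
force: [0.3, -0.3, -0.7]
grip_width: 74.6
```

Run:
```python
from m import *
st(); c=cam('wrist'); print(rimfit(c,459,-388,91)); save(c,'w5.png')
plan([(500,-150,340,-1.6),(530,100,330,-1.4),(541.5,293,260,-1.1)],50,.12)
```

```text
{'time': 15.95, 'eef_pos': [455.259, -357.151, 340.861], 'tcp_rot': [-1.57, -0.002, -1.518], 'force': [0.289, -0.335, -0.702], 'ft_torque': [0.025, -0.037, -0.01], 'grip_width': 74.564, 'joints': [0.627, 0.356, -0.064, 1.534, 0.025, 1.25, 0.612]}
(array([ 438.9, -398.9]), np.float64(27.9), 247, np.float64(90.8))
16
[[-4.0, 0.13, 1.08, -0.002, 0.017, 0.001], [-4.02, 0.13, 1.01, -0.002, 0.017, 0.001], [-4.03, 0.14, 0.94, -0.002, 0.017, 0.001], [-4.05, 0.14, 0.87, -0.002, 0.017, 0.001], [-4.06, 0.14, 0.8, -0.002, 0.017, 0.001], [-4.18, 0.17, 0.38, 0.0, -0.033, 0.0], [-4.16, 0.17, 0.52, 0.0, -0.033, 0.0], [-4.15, 0.17, 0.66, 0.0, -0.033, 0.0], [-4.12, 0.17, 0.79, 0.0, -0.033, 0.0], [-4.09, 0.17, 0.93, 0.0, -0.033, 0.0], [-4.06, 0.17, 1.07, 0.0, -0.033, 0.0], [-3.76, 1.4, 0.88, 0.0, -0.06, 0.0]]
[[-3.71, 1.4, 1.11, 0.0, -0.06, 0.0], [-3.63, 1.4, 1.33, 0.0, -0.06, 0.0], [-3.55, 1.4, 1.54, 0.0, -0.06, 0.0], [-3.45, 1.4, 1.75, 0.0, -0.06, 0.0]]
```

Call:
step_arm(
  moves=[
    [-4, 0.1, 1.1, 0, 0.017, 0],
    [-4, 0.1, 1, 0, 0.017, 0],
    [-4, 0.1, 0.9, 0, 0.017, 0],
    [-4, 0.1, 0.9, 0, 0.017, 0],
    [-4.1, 0.1, 0.8, 0, 0.017, 0],
    [-4.2, 0.2, 0.4, 0, -0.033, 0],
    [-4.2, 0.2, 0.5, 0, -0.033, 0],
    [-4.1, 0.2, 0.7, 0, -0.033, 0],
    [-4.1, 0.2, 0.8, 0, -0.033, 0],
    [-4.1, 0.2, 0.9, 0, -0.033, 0],
    [-4.1, 0.2, 1.1, 0, -0.033, 0],
    [-3.8, 1.4, 0.9, 0, -0.06, 0],
  ],
  jaw=1,
)

```text
time: 17.5
eef_pos: [534.3, 152.1, 323.4]
tcp_rot: [-1.55, -0.013, -1.339]
force: [-0.2, -1.0, -0.2]
grip_width: 85.5
```

Run:
```python
from m import *
st(); plan([(541.5,293,220,-1.1)],50,.12)
c=cam('top'); tray(c); print(rimfit(c,459,-388,91),rimfit(c,439,-399,91)); save(c,'t2.png')
```

```text
{'time': 17.5, 'eef_pos': [534.331, 152.055, 323.388], 'tcp_rot': [-1.55, -0.013, -1.339], 'force': [-0.164, -1.033, -0.161], 'ft_torque': [-0.041, -0.017, -0.012], 'grip_width': 85.54, 'joints': [-0.144, 0.33, -0.32, 1.632, 0.129, 1.181, -0.263]}
4
[[-3.42, 2.56, 0.93, -0.005, -0.06, 0.004], [-3.35, 2.57, 1.15, -0.005, -0.06, 0.004], [-3.27, 2.58, 1.36, -0.005, -0.06, 0.004], [-3.17, 2.58, 1.56, -0.005, -0.06, 0.004]]
tray ((561.9259643554688, -359.29791259765625), (355.8206481933594, 217.94435119628906), 0.24166497588157654) 916
(array([ 438.4, -400.5]), np.float64(27.3), 26, np.float64(93.4)) (array([ 437.3, -401.2]), np.float64(28.0), 43, np.float64(93.6))
```

View pics/t2.png

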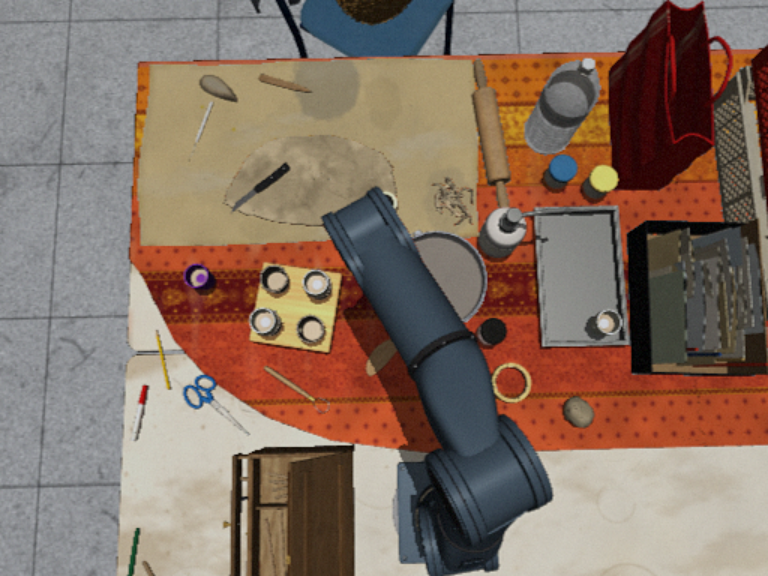

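The tray was knocked and now sits at centre (562,-359), yaw 0.2°. Beaker 1 stands upright in it at (438,-400). Next is beaker B.

Call:
step_arm(
  moves=[
    [-3.4, 2.2, 0.9, -0.01, -0.06, 0.01],
    [-3.4, 2.2, 1.1, -0.01, -0.06, 0],
    [-3.3, 2.2, 1.4, 0, -0.06, 0],
    [-3.2, 2.2, 1.6, 0, -0.06, 0],
    [0, 0, 0, 0, 0, 0],
  ],
)

```text
time: 18.18
eef_pos: [536.4, 304.9, 232.3]
tcp_rot: [-1.572, -0.001, -1.08]
force: [-0.9, 0.4, -0.0]
grip_width: 85.2
```

Run:
```python
from m import *
st(); c=cam('wrist'); print(rimfit(c,541.5,294,147)); plan([(541.5,294,175,-1.1),(541.5,294,126,-1.1)],40,.12)
```

```text
{'time': 18.175, 'eef_pos': [536.444, 304.938, 232.274], 'tcp_rot': [-1.572, -0.001, -1.08], 'force': [-0.852, 0.438, -0.016], 'ft_torque': [-0.024, 0.044, -0.022], 'grip_width': 85.23, 'joints': [-0.347, 0.513, -0.391, 1.599, 0.215, 1.073, -0.306]}
(array([541.5, 295.1]), np.float64(27.8), 1053, np.float64(147.4))
4
[[0.5, 2.91, -0.04, 0.0, 0.008, 0.001], [0.5, 2.91, -0.03, 0.0, 0.008, 0.001], [0.0, 2.45, 0.0, 0.0, 0.0, 0.0], [0.0, 2.45, 0.0, 0.0, 0.0, 0.0]]
```

Call:
step_arm(
  moves=[
    [0.5, 2.5, 0, 0, 0.008, 0],
    [0.5, 2.5, 0, 0, 0.008, 0],
    [0, 0, 0, 0, 0, 0],
  ],
)

```text
time: 18.6
eef_pos: [544.3, 290.6, 185.6]
tcp_rot: [-1.567, -0.005, -1.105]
force: [-1.3, -0.7, 0.4]
grip_width: 85.6
```

Run:
```python
from m import *
st(); plan([(541.5,294,126,-1.1)],60,.12)
```

```text
{'time': 18.6, 'eef_pos': [544.334, 290.572, 185.563], 'tcp_rot': [-1.567, -0.005, -1.105], 'force': [-1.305, -0.687, 0.412], 'ft_torque': [0.022, -0.026, 0.018], 'grip_width': 85.575, 'joints': [-0.336, 0.553, -0.371, 1.665, 0.24, 0.966, -0.327]}
1
[[-0.46, 5.95, -0.12, -0.004, -0.005, 0.005]]
```

Call:
step_arm(
  moves=[
    [-0.2, 1, 0, 0, 0, 0],
    [-0.1, 1, 0, 0, 0, 0],
    [0, 1, 0, 0, 0, 0],
    [0, 1, 0, 0, 0, 0],
    [0, 1, 0, 0, 0, 0],
    [0, 0, 0, 0, 0, 0],
  ],
)

```text
time: 19.35
eef_pos: [544.4, 293.4, 135.3]
tcp_rot: [-1.563, -0.005, -1.106]
force: [-0.0, -0.5, 0.5]
grip_width: 85.3
```

Run:
```python
from m import *
st(); plan([(541.5,294,126,-1.1)],60,.12)
```

```text
{'time': 19.35, 'eef_pos': [544.413, 293.448, 135.333], 'tcp_rot': [-1.563, -0.005, -1.106], 'force': [-0.042, -0.526, 0.469], 'ft_torque': [-0.014, 0.058, 0.078], 'grip_width': 85.285, 'joints': [-0.352, 0.607, -0.353, 1.719, 0.272, 0.857, -0.361]}
1
[[-0.18, 0.93, -0.24, -0.008, -0.006, 0.005]]
```

Call:
step_arm(
  moves=[
    [-0.2, 0.8, -0.2, -0.008, 0, 0.005],
    [0, 0, 0, 0, 0, 0],
  ],
)

```text
time: 19.6
eef_pos: [541.7, 294.5, 126.9]
tcp_rot: [-1.571, 0.001, -1.106]
force: [0.4, -0.0, -0.2]
grip_width: 85.4
```

Call:
step_arm(
  moves=[
    [0, 0, 0, 0, 0, 0],
    [0, 0, 0, 0, 0, 0],
    [0, 0, 0, 0, 0, 0],
    [0, 0, 0, 0, 0, 0],
    [0, 0, 0, 0, 0, 0],
    [0, 0, 0, 0, 0, 0],
  ],
  jaw=-1,
  squeeze=80,
)

```text
time: 20.35
eef_pos: [541.9, 294.7, 127.0]
tcp_rot: [-1.571, 0.001, -1.106]
force: [0.4, 0.3, -3.1]
grip_width: 56.1
```

Run:
```python
from m import *
st()
```

```text
{'time': 20.35, 'eef_pos': [541.877, 294.661, 127.023], 'tcp_rot': [-1.571, 0.001, -1.106], 'force': [0.355, 0.335, -3.053], 'ft_torque': [0.153, -0.133, 0.146], 'grip_width': 56.054, 'joints': [-0.352, 0.618, -0.354, 1.724, 0.271, 0.847, -0.362]}
```

Same twist program as for A.

Call:
step_arm(
  moves=[
    [0, -0.05, 0, 0, 0.06, 0],
    [0, -0.05, 0, 0, 0.06, 0],
    [0, -0.05, 0, 0, 0.06, 0],
    [0, -0.05, 0, 0, 0.06, 0],
    [0, -0.05, 0, 0, 0.06, 0],
    [0, -0.05, 0, 0, 0.06, 0],
  ],
)

```text
time: 21.1
eef_pos: [541.7, 294.5, 129.8]
tcp_rot: [-1.571, -0.001, -1.472]
force: [1.7, -0.2, -3.7]
grip_width: 56.4
```

Call:
step_arm(
  moves=[
    [0, -0.08, 0, 0, 0.06, 0],
    [0, -0.08, 0, 0, 0.06, 0],
    [0, -0.08, 0, 0, 0.06, 0],
    [0, -0.08, 0, 0, 0.06, 0],
    [0, -0.08, 0, 0, 0.06, 0],
    [0, -0.08, 0, 0, 0.06, 0],
  ],
)

```text
time: 21.85
eef_pos: [542.0, 294.0, 133.9]
tcp_rot: [-1.57, -0.002, -1.841]
force: [0.7, 0.9, -2.4]
grip_width: 56.2
```

Run:
```python
from m import *
st();c=cam('wrist'); save(c,'w6.png')
```

```text
{'time': 21.85, 'eef_pos': [542.006, 293.964, 133.902], 'tcp_rot': [-1.57, -0.002, -1.841], 'force': [0.748, 0.925, -2.421], 'ft_torque': [0.02, 0.018, 0.004], 'grip_width': 56.167, 'joints': [-0.482, 0.595, -0.146, 1.723, 0.113, 0.833, -0.95]}
```

View pics/w6.png

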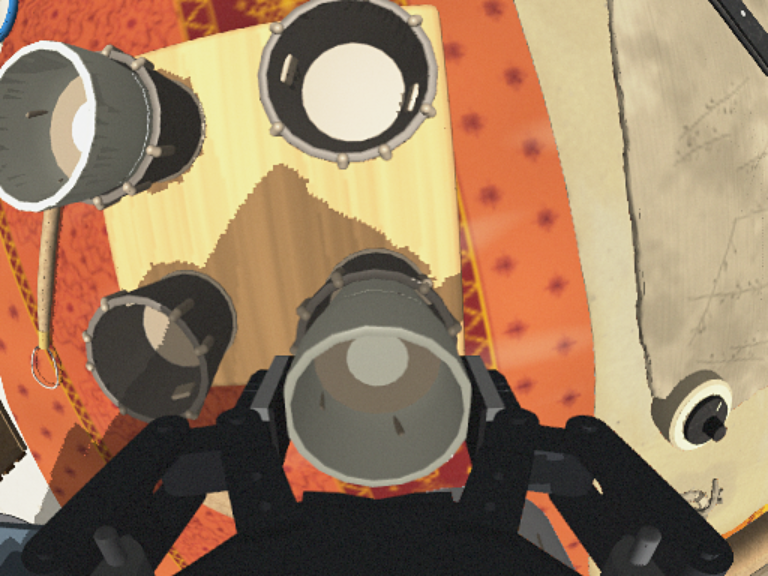

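Torque is down to about 0 with only the weight left, so B is already loose. I finish the twist and lift.

Call:
step_arm(
  moves=[
    [0, -0.09, 0, 0, 0.06, 0],
    [0, -0.09, 0, 0, 0.06, 0],
    [0, -0.09, 0, 0, 0.06, 0],
    [0, -0.09, 0, 0, 0.06, 0],
    [0, -0.1, 0, 0, 0.05, 0],
    [0, -0.2, 0, 0, 0, 0],
  ],
)

```text
time: 22.65
eef_pos: [541.4, 294.2, 141.0]
tcp_rot: [-1.57, -0.002, -2.137]
force: [0.1, -0.1, -2.0]
grip_width: 56.4
```

Call:
step_arm(
  moves=[
    [0, -2, 0, 0, 0, 0],
    [0, -3, 0, 0, 0, 0],
    [0, -3, 0, 0, 0, 0],
    [0, -3, 0, 0, 0, 0],
    [0, -3, 0, 0, 0, 0],
    [0, -3, 0, 0, 0, 0],
    [0, -1, 0, 0, 0, 0],
  ],
)

```text
time: 23.52
eef_pos: [540.4, 293.8, 326.2]
tcp_rot: [-1.571, -0.005, -2.124]
force: [-1.1, 0.8, -2.2]
grip_width: 56.6
```

Run:
```python
from m import *
st()
plan([(490,0,340,-2.0),(437,-300,335,-1.57)],45,.12)
```

```text
{'time': 23.525, 'eef_pos': [540.373, 293.787, 326.17], 'tcp_rot': [-1.571, -0.005, -2.124], 'force': [-1.087, 0.781, -2.239], 'ft_torque': [0.057, 0.031, -0.052], 'grip_width': 56.551, 'joints': [-0.535, 0.427, -0.063, 1.46, 0.029, 1.26, -1.155]}
14
[[3.95, -0.18, 1.59, 0.0, -0.018, 0.001], [3.98, -0.18, 1.52, 0.0, -0.018, 0.001], [4.0, -0.19, 1.45, 0.0, -0.018, 0.001], [4.03, -0.19, 1.38, 0.0, -0.018, 0.001], [4.05, -0.19, 1.31, 0.0, -0.018, 0.001], [4.07, -0.19, 1.24, 0.0, -0.018, 0.001], [4.1, -0.2, 1.16, 0.0, -0.018, 0.001], [4.21, 0.07, 1.1, 0.0, -0.061, 0.0], [4.27, 0.07, 0.83, 0.0, -0.061, 0.0], [4.31, 0.07, 0.57, 0.0, -0.061, 0.0], [4.34, 0.07, 0.3, 0.0, -0.061, 0.0], [4.35, 0.07, 0.04, 0.0, -0.061, 0.0]]
[[4.35, 0.07, -0.23, 0.0, -0.061, 0.0], [4.32, 0.07, -0.5, 0.0, -0.061, 0.0]]
```

Call:
step_arm(
  moves=[
    [3.9, -0.2, 1.6, 0, -0.018, 0],
    [4, -0.2, 1.5, 0, -0.018, 0],
    [4, -0.2, 1.4, 0, -0.018, 0],
    [4, -0.2, 1.4, 0, -0.018, 0],
    [4, -0.2, 1.3, 0, -0.018, 0],
    [4.1, -0.2, 1.2, 0, -0.018, 0],
    [4.1, -0.2, 1.2, 0, -0.018, 0],
    [4.2, 0, 1.1, 0, -0.061, 0],
    [4.3, 0, 0.8, 0, -0.061, 0],
    [4.3, 0, 0.6, 0, -0.061, 0],
    [4.3, 0, 0.3, 0, -0.061, 0],
    [4.3, 0, 0, 0, -0.061, 0],
  ],
  squeeze=90,
)

```text
time: 25.02
eef_pos: [451.5, -225.6, 333.9]
tcp_rot: [-1.585, -0.006, -1.659]
force: [0.9, -0.1, -2.0]
grip_width: 56.3
```

Run:
```python
from m import *
st(); c=cam('wrist'); print(rimfit(c,438,-400,91));
plan([(437,-314,335,-1.567),(437,-314,150,-1.567)],45,.12)
```

```text
{'time': 25.025, 'eef_pos': [451.495, -225.641, 333.883], 'tcp_rot': [-1.585, -0.006, -1.659], 'force': [0.925, -0.11, -1.988], 'ft_torque': [-0.005, -0.093, -0.018], 'grip_width': 56.3, 'joints': [0.296, 0.25, 0.088, 1.714, -0.013, 1.191, 0.299]}Traceback (most recent call last):
  File "<stdin>", line 2, in <module>
  File "m.py", line 20, in rimfit
    zt=np.percentile(q[:,2],90); q=q[q[:,2]>zt-5]; rr=circ(q[:,:2]); return rr[0].round(1),round(rr[1],1),len(q),zt.round(1)
    return _quantile_unchecked(
        a, q, axis, out, overwrite_input, method, keepdims, weights)
    return _ureduce(a,
                    func=_quantile_ureduce_func,
    ...<5 lines>...
                    overwrite_input=overwrite_input,
                    method=method)
    r = func(a, **kwargs)
    result = _quantile(arr,
                       quantiles=q,
    ...<2 lines>...
                       out=out,
                       weights=wgt)
    slices_having_nans = np.isnan(arr[-1, ...])
                                  ~~~^^^^^^^^^
IndexError: index -1 is out of bounds for axis 0 with size 0
```

Run:
```python
from m import *
c=cam('top'); tray(c)
plan([(437,-312,300,-1.567),(437,-312,160,-1.567)],45,.12)
```

```text
tray ((550.313232421875, -289.5737609863281), (333.1782531738281, 91.6905746459961), 3.1691219806671143) 371
7
[[2.77, 1.15, -0.15, 0.005, -0.033, 0.003], [2.76, 1.14, -0.25, 0.005, -0.033, 0.003], [2.76, 1.13, -0.35, 0.005, -0.033, 0.003], [0.0, 3.5, 0.0, 0.0, 0.0, 0.0], [0.0, 3.5, 0.0, 0.0, 0.0, 0.0], [0.0, 3.5, 0.0, 0.0, 0.0, 0.0], [0.0, 3.5, 0.0, 0.0, 0.0, 0.0]]
```

Call:
step_arm(
  moves=[
    [2.8, 1, -0.2, 0.005, -0.033, 0.003],
    [2.8, 1, -0.2, 0.005, -0.033, 0.003],
    [2.8, 1, -0.3, 0.005, -0.033, 0.003],
    [0, 3.5, 0, 0, 0, 0],
    [0, 3.5, 0, 0, 0, 0],
    [0, 3.5, 0, 0, 0, 0],
    [0, 1.5, 0, 0, 0, 0],
    [0, 0, 0, 0, 0, 0],
    [0, 0, 0, 0, 0, 0],
  ],
)

```text
time: 26.25
eef_pos: [434.7, -311.8, 174.3]
tcp_rot: [-1.578, 0.006, -1.559]
force: [1.1, 0.1, -0.8]
grip_width: 56.3
```

Run:
```python
from m import *
st(); c=cam('wrist'); save(c,'w7.png')
plan([(437,-314,78,-1.567)],45,.12)
```

```text
{'time': 26.25, 'eef_pos': [434.688, -311.843, 174.307], 'tcp_rot': [-1.578, 0.006, -1.559], 'force': [1.078, 0.136, -0.798], 'ft_torque': [-0.011, -0.016, 0.005], 'grip_width': 56.328, 'joints': [0.474, 0.447, 0.088, 1.888, -0.054, 0.818, 0.603]}
3
[[0.09, 3.21, 0.1, 0.002, 0.003, -0.002], [0.09, 3.21, 0.09, 0.002, 0.003, -0.002], [0.08, 3.21, 0.08, 0.002, 0.003, -0.002]]
```

View pics/w7.png

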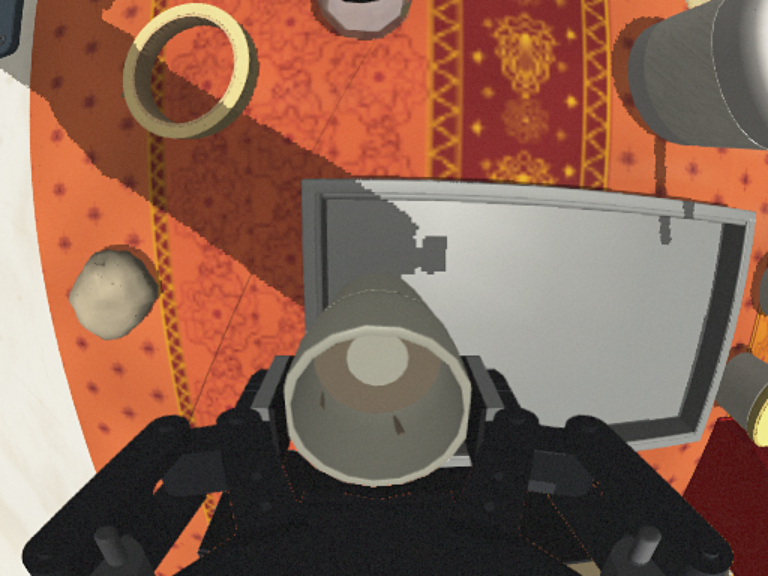

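Call:
step_arm(
  moves=[
    [0.1, 3, 0.1, 0.002, 0, 0],
    [0.1, 3, 0.1, 0.002, 0, 0],
    [0, 1.5, 0, 0.002, 0, 0],
    [0, 0, 0, 0, 0, 0],
  ],
)

```text
time: 26.8
eef_pos: [439.3, -314.8, 101.4]
tcp_rot: [-1.565, 0.002, -1.558]
force: [0.6, 0.4, -1.6]
grip_width: 56.4
```

Run:
```python
from m import *
plan([(437,-314,74,-1.567)],45,.12)
```

```text
1
[[-0.07, 2.74, -0.25, -0.006, 0.009, -0.002]]
```

Call:
step_arm(
  moves=[
    [0, 1, -0.2, -0.006, 0, 0],
    [0, 0.8, 0, 0, 0, 0],
    [0, 0.4, 0, 0, 0, 0],
    [0, 0, 0, 0, 0, 0],
  ],
)

```text
time: 27.3
eef_pos: [438.6, -315.5, 80.2]
tcp_rot: [-1.568, -0.0, -1.558]
force: [-0.6, -0.6, -1.7]
grip_width: 56.0
```

Call:
step_arm(
  moves=[
    [0, 0.2, 0, 0, 0, 0],
    [0, 0.1, 0, 0, 0, 0],
  ],
)

```text
time: 27.55
eef_pos: [438.9, -315.7, 77.4]
tcp_rot: [-1.567, -0.0, -1.558]
force: [-1.0, 0.1, -2.5]
grip_width: 56.0
```

Call:
step_arm(
  moves=[
    [0, 0.2, 0, 0, 0, 0],
    [0, 0.1, 0, 0, 0, 0],
  ],
)

```text
time: 27.8
eef_pos: [438.9, -315.7, 74.4]
tcp_rot: [-1.567, -0.001, -1.558]
force: [-0.1, 0.4, -2.8]
grip_width: 56.1
```

Call:
step_arm(
  moves=[
    [0, 0.1, 0, 0, 0, 0],
    [0, 0.1, 0, 0, 0, 0],
  ],
)

```text
time: 28.05
eef_pos: [439.0, -315.8, 72.3]
tcp_rot: [-1.567, -0.001, -1.558]
force: [0.0, -0.6, -2.4]
grip_width: 56.1
```

Call:
step_arm(
  moves=[
    [0, 0.1, 0, 0, 0, 0],
    [0, 0.05, 0, 0, 0, 0],
  ],
)

```text
time: 28.3
eef_pos: [439.0, -315.9, 71.1]
tcp_rot: [-1.567, -0.001, -1.558]
force: [-2.6, 0.6, 9.2]
grip_width: 56.4
```

Call:
step_arm(
  moves=[
    [0, 0.1, 0, 0, 0, 0],
    [0, 0, 0, 0, 0, 0],
  ],
)

```text
time: 28.55
eef_pos: [439.1, -316.1, 71.3]
tcp_rot: [-1.566, -0.001, -1.558]
force: [-0.1, 0.0, -1.5]
grip_width: 56.5
```

Contact at 71, so I release and retreat.

Call:
step_arm(
  moves=[
    [0, 0, 0, 0, 0, 0],
    [0, 0, 0, 0, 0, 0],
    [0, 0, 0, 0, 0, 0],
    [0, 0, 0, 0, 0, 0],
  ],
  jaw=0.72,
)

```text
time: 29.05
eef_pos: [439.5, -316.3, 71.3]
tcp_rot: [-1.565, -0.002, -1.558]
force: [0.5, -0.1, -0.8]
grip_width: 73.3
```

Call:
step_arm(
  moves=[
    [0, -1, 0, 0, 0, 0],
    [0, -2, 0, 0, 0, 0],
    [0, -3, 0, 0, 0, 0],
    [0, -4, 0, 0, 0, 0],
    [0, -4, 0, 0, 0, 0],
    [0, -4, 0, 0, 0, 0],
    [0, -4, 0, 0, 0, 0],
    [-3, -3, 0, 0, 0, 0],
  ],
)

```text
time: 30.05
eef_pos: [435.6, -286.5, 331.9]
tcp_rot: [-1.567, -0.002, -1.562]
force: [1.4, 0.6, -0.1]
grip_width: 73.7
```

Run:
```python
from m import *
st()
plan([(490,0,340,-1.4),(475,200,330,-1.0),(457,405,240,-.8)],50,.12)
```

```text
{'time': 30.05, 'eef_pos': [435.564, -286.475, 331.871], 'tcp_rot': [-1.567, -0.002, -1.562], 'force': [1.414, 0.609, -0.08], 'ft_torque': [0.019, 0.012, 0.018], 'grip_width': 73.727, 'joints': [0.414, 0.269, 0.104, 1.693, -0.03, 1.177, 0.535]}
16
[[-4.77, -0.14, 0.95, -0.001, -0.027, 0.0], [-4.74, -0.14, 1.08, -0.001, -0.027, 0.0], [-4.71, -0.14, 1.21, -0.001, -0.027, 0.0], [-4.67, -0.14, 1.33, -0.001, -0.027, 0.0], [-4.64, -0.14, 1.46, -0.001, -0.027, 0.0], [-4.6, -0.14, 1.58, -0.001, -0.027, 0.0], [-3.99, 0.2, 0.38, 0.0, -0.08, 0.0], [-3.95, 0.2, 0.7, 0.0, -0.08, 0.0], [-3.88, 0.2, 1.02, 0.0, -0.08, 0.0], [-3.79, 0.2, 1.32, 0.0, -0.08, 0.0], [-3.67, 0.2, 1.62, 0.0, -0.08, 0.0], [-3.64, 1.8, 1.91, 0.0, -0.04, 0.0]]
[[-3.57, 1.8, 2.06, 0.0, -0.04, 0.0], [-3.48, 1.8, 2.2, 0.0, -0.04, 0.0], [-3.39, 1.8, 2.33, 0.0, -0.04, 0.0], [-3.29, 1.8, 2.47, 0.0, -0.04, 0.0]]
```

Call:
step_arm(
  moves=[
    [-4.8, -0.1, 1, 0, -0.027, 0],
    [-4.7, -0.1, 1.1, 0, -0.027, 0],
    [-4.7, -0.1, 1.2, 0, -0.027, 0],
    [-4.7, -0.1, 1.3, 0, -0.027, 0],
    [-4.6, -0.1, 1.5, 0, -0.027, 0],
    [-4.6, -0.1, 1.6, 0, -0.027, 0],
    [-4, 0.2, 0.4, 0, -0.08, 0],
    [-4, 0.2, 0.7, 0, -0.08, 0],
    [-3.9, 0.2, 1, 0, -0.08, 0],
    [-3.8, 0.2, 1.3, 0, -0.08, 0],
    [-3.7, 0.2, 1.6, 0, -0.08, 0],
    [-3.6, 1.4, 1.9, 0, -0.04, 0],
  ],
  jaw=1,
)

```text
time: 31.55
eef_pos: [469.2, 254.9, 324.5]
tcp_rot: [-1.557, -0.017, -0.947]
force: [0.5, -0.9, -0.7]
grip_width: 85.4
```

Run:
```python
from m import *
st()
plan([(456,415,240,-.8)],45,.12)
c=cam('top'); tray(c); print(rimfit(c,438,-400,91),rimfit(c,439,-316,91))
```

```text
{'time': 31.55, 'eef_pos': [469.181, 254.922, 324.538], 'tcp_rot': [-1.557, -0.017, -0.947], 'force': [0.463, -0.94, -0.737], 'ft_torque': [0.049, -0.052, 0.017], 'grip_width': 85.436, 'joints': [-0.375, 0.296, -0.3, 1.677, 0.113, 1.17, -0.083]}
5
[[-2.78, 1.67, 1.63, -0.003, -0.029, 0.004], [-2.73, 1.67, 1.72, -0.003, -0.029, 0.004], [-2.67, 1.68, 1.8, -0.003, -0.029, 0.004], [-2.61, 1.68, 1.88, -0.003, -0.029, 0.004], [-2.55, 1.69, 1.96, -0.003, -0.029, 0.004]]
tray ((562.7955322265625, -360.486083984375), (218.08409118652344, 356.3050842285156), 89.83509826660156) 951
(array([ 437.2, -401. ]), np.float64(28.3), 34, np.float64(94.2)) (array([ 438.7, -317.7]), np.float64(28.1), 37, np.float64(94.1))
```

Call:
step_arm(
  moves=[
    [-2.8, 1.5, 1.6, -0.01, -0.029, 0.015],
    [-2.7, 1.5, 1.7, 0, -0.029, 0],
    [-2.7, 1.5, 1.8, 0, -0.029, 0],
    [-2.6, 1.5, 1.9, 0, -0.029, 0],
    [-1.5, 1, 1.2, 0, -0.029, 0],
    [0, 0, 0, 0, 0, 0],
    [0, 0, 0, 0, 0, 0],
  ],
)

```text
time: 32.48
eef_pos: [452.5, 409.9, 253.8]
tcp_rot: [-1.568, -0.002, -0.792]
force: [-0.6, 0.6, -0.1]
grip_width: 85.5
```

Run:
```python
from m import *
st(); c=cam('wrist'); print(rimfit(c,455.5,416,147)); plan([(455.5,416,180,-.8)],60,.12)
```

```text
{'time': 32.475, 'eef_pos': [452.539, 409.932, 253.777], 'tcp_rot': [-1.568, -0.002, -0.792], 'force': [-0.604, 0.636, -0.135], 'ft_torque': [0.016, -0.033, 0.011], 'grip_width': 85.473, 'joints': [-0.588, 0.479, -0.354, 1.59, 0.183, 1.102, -0.208]}
(array([455.1, 417.3]), np.float64(27.9), 907, np.float64(146.2))
2
[[-0.12, 3.69, 0.31, -0.002, 0.004, 0.001], [-0.12, 3.69, 0.31, -0.002, 0.004, 0.001]]
```

Call:
step_arm(
  moves=[
    [-0.1, 2.5, 0.3, 0, 0, 0],
    [-0.1, 2.5, 0.3, 0, 0, 0],
    [0, 1.5, 0, 0, 0, 0],
    [0, 0, 0, 0, 0, 0],
    [0, 0, 0, 0, 0, 0],
  ],
)

```text
time: 33.15
eef_pos: [459.4, 411.8, 191.7]
tcp_rot: [-1.562, -0.005, -0.799]
force: [-0.4, 0.0, -0.3]
grip_width: 85.7
```

Run:
```python
from m import *
st(); plan([(455.3,416,126,-.8)],20,.12)
```

```text
{'time': 33.15, 'eef_pos': [459.424, 411.847, 191.651], 'tcp_rot': [-1.562, -0.005, -0.799], 'force': [-0.394, 0.043, -0.262], 'ft_torque': [0.048, 0.009, 0.028], 'grip_width': 85.706, 'joints': [-0.596, 0.541, -0.338, 1.663, 0.216, 0.966, -0.24]}
4
[[-0.15, 1.64, -0.02, -0.002, 0.0, 0.001], [-0.15, 1.64, -0.01, -0.002, 0.0, 0.001], [-0.15, 1.64, -0.01, -0.002, 0.0, 0.001], [-0.15, 1.64, -0.01, -0.002, 0.0, 0.001]]
```

Call:
step_arm(
  moves=[
    [-0.2, 1.2, 0, -0.009, 0, 0.005],
    [-0.2, 1.2, 0, 0, 0, 0],
    [-0.1, 1, 0, 0, 0, 0],
    [0, 1, 0, 0, 0, 0],
    [0, 0.5, 0, 0, 0, 0],
    [0, 0, 0, 0, 0, 0],
  ],
)

```text
time: 33.9
eef_pos: [455.9, 416.1, 140.0]
tcp_rot: [-1.571, 0.001, -0.799]
force: [-0.4, -0.6, 0.5]
grip_width: 85.4
```

Run:
```python
from m import *
st(); plan([(455.3,416,126,-.8)],60,.12)
```

```text
{'time': 33.9, 'eef_pos': [455.891, 416.05, 139.981], 'tcp_rot': [-1.571, 0.001, -0.799], 'force': [-0.419, -0.558, 0.508], 'ft_torque': [0.046, 0.004, 0.0], 'grip_width': 85.397, 'joints': [-0.611, 0.6, -0.326, 1.711, 0.238, 0.869, -0.267]}
1
[[-0.04, 1.4, -0.05, 0.0, 0.001, -0.001]]
```

Call:
step_arm(
  moves=[
    [0, 0.7, 0, 0, 0, 0],
    [0, 0.6, 0, 0, 0, 0],
    [0, 0, 0, 0, 0, 0],
  ],
)

```text
time: 34.28
eef_pos: [456.1, 416.2, 126.5]
tcp_rot: [-1.57, 0.001, -0.799]
force: [0.1, -0.4, 0.2]
grip_width: 85.2
```

Call:
step_arm(
  moves=[
    [0, 0, 0, 0, 0, 0],
    [0, 0, 0, 0, 0, 0],
    [0, 0, 0, 0, 0, 0],
    [0, 0, 0, 0, 0, 0],
    [0, 0, 0, 0, 0, 0],
    [0, 0, 0, 0, 0, 0],
  ],
  jaw=-1,
  squeeze=80,
)

```text
time: 35.02
eef_pos: [456.3, 416.3, 127.4]
tcp_rot: [-1.569, 0.001, -0.799]
force: [-0.7, -0.4, -0.2]
grip_width: 57.6
```

Run:
```python
from m import *
st()
```

```text
{'time': 35.025, 'eef_pos': [456.281, 416.336, 127.379], 'tcp_rot': [-1.569, 0.001, -0.799], 'force': [-0.683, -0.358, -0.215], 'ft_torque': [-0.051, 0.021, -0.05], 'grip_width': 57.646, 'joints': [-0.614, 0.615, -0.321, 1.724, 0.246, 0.841, -0.274]}
```

Call:
step_arm(
  moves=[
    [0, -0.05, 0, 0, 0.06, 0],
    [0, -0.05, 0, 0, 0.06, 0],
    [0, -0.05, 0, 0, 0.06, 0],
    [0, -0.05, 0, 0, 0.06, 0],
    [0, -0.05, 0, 0, 0.06, 0],
    [0, -0.05, 0, 0, 0.06, 0],
  ],
)

```text
time: 35.78
eef_pos: [455.7, 416.3, 129.4]
tcp_rot: [-1.57, -0.0, -1.164]
force: [-0.7, -0.1, -0.9]
grip_width: 57.6
```

Call:
step_arm(
  moves=[
    [0, -0.08, 0, 0, 0.06, 0],
    [0, -0.08, 0, 0, 0.06, 0],
    [0, -0.08, 0, 0, 0.06, 0],
    [0, -0.08, 0, 0, 0.06, 0],
    [0, -0.08, 0, 0, 0.06, 0],
    [0, -0.08, 0, 0, 0.06, 0],
  ],
)

```text
time: 36.52
eef_pos: [455.2, 416.1, 132.4]
tcp_rot: [-1.571, -0.002, -1.529]
force: [0.7, 0.6, -3.7]
grip_width: 57.4
```

Run:
```python
from m import *
st()
```

```text
{'time': 36.525, 'eef_pos': [455.224, 416.097, 132.404], 'tcp_rot': [-1.571, -0.002, -1.529], 'force': [0.716, 0.596, -3.681], 'ft_torque': [-0.019, -0.274, 0.542], 'grip_width': 57.365, 'joints': [-0.746, 0.596, -0.114, 1.724, 0.089, 0.828, -0.859]}
```

Call:
step_arm(
  moves=[
    [0, -0.09, 0, 0, 0.06, 0],
    [0, -0.09, 0, 0, 0.06, 0],
    [0, -0.09, 0, 0, 0.06, 0],
    [0, -0.09, 0, 0, 0.06, 0],
    [0, -0.09, 0, 0, 0.06, 0],
    [0, -0.09, 0, 0, 0.06, 0],
    [0, -0.1, 0, 0, 0.05, 0],
    [0, -0.1, 0, 0, 0.05, 0],
    [0, -0.1, 0, 0, 0.05, 0],
  ],
)

```text
time: 37.65
eef_pos: [454.9, 415.7, 138.7]
tcp_rot: [-1.569, -0.005, -2.053]
force: [-0.5, 0.1, -1.8]
grip_width: 57.3
```

Run:
```python
from m import *
st()
```

```text
{'time': 37.65, 'eef_pos': [454.903, 415.701, 138.697], 'tcp_rot': [-1.569, -0.005, -2.053], 'force': [-0.493, 0.116, -1.76], 'ft_torque': [-0.025, -0.008, 0.034], 'grip_width': 57.279, 'joints': [-0.841, 0.59, 0.037, 1.72, -0.024, 0.836, -1.276]}
```

Free at 72° of turn and 11 mm of rise, so I lift it.

Call:
step_arm(
  moves=[
    [0, -0.2, 0, 0, 0, 0],
    [0, -1, 0, 0, 0, 0],
    [0, -2, 0, 0, 0, 0],
    [0, -3, 0, 0, 0, 0],
    [0, -3, 0, 0, 0, 0],
    [0, -3, 0, 0, 0, 0],
    [0, -3, 0, 0, 0, 0],
    [0, -3, 0, 0, 0, 0],
    [0, -1, 0, 0, 0, 0],
  ],
  squeeze=90,
)

```text
time: 38.78
eef_pos: [454.2, 415.7, 340.2]
tcp_rot: [-1.57, -0.005, -2.045]
force: [0.8, -0.2, -2.2]
grip_width: 57.2
```

Run:
```python
from m import *
st()
plan([(490,150,345,-2.0),(520,-200,340,-1.8),(532,-340,300,-1.57)],45,.12)
```

```text
{'time': 38.775, 'eef_pos': [454.219, 415.74, 340.206], 'tcp_rot': [-1.57, -0.005, -2.045], 'force': [0.789, -0.203, -2.173], 'ft_torque': [0.077, -0.026, 0.016], 'grip_width': 57.199, 'joints': [-0.853, 0.421, 0.054, 1.435, -0.02, 1.291, -1.272]}
18
[[3.67, -0.06, 2.55, 0.0, -0.008, 0.001], [3.69, -0.06, 2.53, 0.0, -0.008, 0.001], [3.71, -0.07, 2.5, 0.0, -0.008, 0.001], [3.72, -0.07, 2.47, 0.0, -0.008, 0.001], [3.74, -0.07, 2.44, 0.0, -0.008, 0.001], [3.76, -0.08, 2.41, 0.0, -0.008, 0.001], [3.82, 0.06, 2.16, 0.0, -0.025, 0.0], [3.87, 0.06, 2.07, 0.0, -0.025, 0.0], [3.93, 0.06, 1.97, 0.0, -0.025, 0.0], [3.97, 0.06, 1.87, 0.0, -0.025, 0.0], [4.02, 0.06, 1.77, 0.0, -0.025, 0.0], [4.06, 0.06, 1.67, 0.0, -0.025, 0.0]]
[[4.1, 0.06, 1.57, 0.0, -0.025, 0.0], [4.14, 0.06, 1.46, 0.0, -0.025, 0.0], [3.34, 1.0, 1.09, 0.0, -0.058, 0.0], [3.4, 1.0, 0.89, 0.0, -0.058, 0.0], [3.44, 1.0, 0.7, 0.0, -0.058, 0.0], [3.48, 1.0, 0.5, 0.0, -0.058, 0.0]]
```

Call:
step_arm(
  moves=[
    [3.7, -0.1, 2.5, 0, -0.008, 0],
    [3.7, -0.1, 2.5, 0, -0.008, 0],
    [3.7, -0.1, 2.5, 0, -0.008, 0],
    [3.7, -0.1, 2.5, 0, -0.008, 0],
    [3.7, -0.1, 2.4, 0, -0.008, 0],
    [3.8, -0.1, 2.4, 0, -0.008, 0],
    [3.8, 0, 2.2, 0, -0.025, 0],
    [3.9, 0, 2.1, 0, -0.025, 0],
    [3.9, 0, 2, 0, -0.025, 0],
    [4, 0, 1.9, 0, -0.025, 0],
    [4, 0, 1.8, 0, -0.025, 0],
    [4.1, 0, 1.7, 0, -0.025, 0],
  ],
)

```text
time: 40.28
eef_pos: [514.9, -126.0, 343.1]
tcp_rot: [-1.579, -0.009, -1.826]
force: [0.5, -0.0, -1.7]
grip_width: 56.8
```

Run:
```python
from m import *
st()
plan([(532,-360,290,-1.57)],45,.12)
c=cam('top'); tray(c); print(rimfit(c,438,-400,91),rimfit(c,439,-316,91))
```

```text
{'time': 40.275, 'eef_pos': [514.915, -126.05, 343.084], 'tcp_rot': [-1.579, -0.009, -1.826], 'force': [0.519, -0.004, -1.657], 'ft_torque': [0.092, -0.109, 0.01], 'grip_width': 56.791, 'joints': [-0.026, 0.288, 0.237, 1.645, -0.062, 1.225, -0.033]}
6
[[3.69, 0.91, 1.27, 0.002, -0.043, 0.001], [3.74, 0.9, 1.11, 0.002, -0.043, 0.001], [3.79, 0.9, 0.95, 0.002, -0.043, 0.001], [3.83, 0.9, 0.78, 0.002, -0.043, 0.001], [3.86, 0.89, 0.62, 0.002, -0.043, 0.001], [3.88, 0.89, 0.45, 0.002, -0.043, 0.001]]
tray ((560.6404418945312, -432.2589111328125), (104.09540557861328, 362.4759826660156), 83.56183624267578) 452Traceback (most recent call last):
  File "<stdin>", line 4, in <module>
  File "m.py", line 20, in rimfit
    zt=np.percentile(q[:,2],90); q=q[q[:,2]>zt-5]; rr=circ(q[:,:2]); return rr[0].round(1),round(rr[1],1),len(q),zt.round(1)
    return _quantile_unchecked(
        a, q, axis, out, overwrite_input, method, keepdims, weights)
    return _ureduce(a,
                    func=_quantile_ureduce_func,
    ...<5 lines>...
                    overwrite_input=overwrite_input,
                    method=method)
    r = func(a, **kwargs)
    result = _quantile(arr,
                       quantiles=q,
    ...<2 lines>...
                       out=out,
                       weights=wgt)
    slices_having_nans = np.isnan(arr[-1, ...])
                                  ~~~^^^^^^^^^
IndexError: index -1 is out of bounds for axis 0 with size 0
```

Call:
step_arm(
  moves=[
    [3.7, 0.8, 1.3, 0.01, -0.043, 0.005],
    [3.7, 0.8, 1.1, 0, -0.043, 0],
    [3.8, 0.8, 1, 0, -0.043, 0],
    [3.8, 0.8, 0.8, 0, -0.043, 0],
    [3.9, 0.8, 0.6, 0, -0.043, 0],
    [2.5, 0.8, 0.3, 0, -0.03, 0],
    [0, 0, 0, 0, 0, 0],
    [0, 0, 0, 0, 0, 0],
  ],
)

```text
time: 41.32
eef_pos: [528.9, -358.9, 289.6]
tcp_rot: [-1.578, -0.004, -1.578]
force: [1.0, -0.0, -1.4]
grip_width: 57.3
```

Run:
```python
from m import *
st()
plan([(532,-361,150,-1.57)],40,.12)
```

```text
{'time': 41.325, 'eef_pos': [528.912, -358.856, 289.554], 'tcp_rot': [-1.578, -0.004, -1.578], 'force': [0.964, -0.028, -1.402], 'ft_torque': [0.019, -0.05, -0.029], 'grip_width': 57.336, 'joints': [0.382, 0.496, 0.227, 1.464, -0.108, 1.198, 0.616]}
4
[[0.04, 3.49, 0.1, 0.002, -0.002, 0.001], [0.04, 3.49, 0.1, 0.002, -0.002, 0.001], [0.05, 3.49, 0.09, 0.002, -0.002, 0.001], [0.05, 3.49, 0.08, 0.002, -0.002, 0.001]]
```

Call:
step_arm(
  moves=[
    [0, 3.3, 0.2, 0.007, 0, 0],
    [0, 3.3, 0, 0, 0, 0],
    [0, 3.3, 0, 0, 0, 0],
    [0, 2, 0, 0, 0, 0],
    [0, 0, 0, 0, 0, 0],
    [0, 0, 0, 0, 0, 0],
  ],
)

```text
time: 42.08
eef_pos: [534.1, -352.0, 170.6]
tcp_rot: [-1.566, -0.002, -1.57]
force: [1.2, -0.1, -0.6]
grip_width: 56.7
```

Run:
```python
from m import *
st()
plan([(532,-361,76,-1.57)],40,.12);c=cam('wrist'); save(c,'w8.png')
```

```text
{'time': 42.075, 'eef_pos': [534.123, -352.018, 170.625], 'tcp_rot': [-1.566, -0.002, -1.57], 'force': [1.241, -0.138, -0.639], 'ft_torque': [0.007, 0.005, -0.014], 'grip_width': 56.707, 'joints': [0.389, 0.591, 0.198, 1.635, -0.138, 0.924, 0.637]}
3
[[0.29, 3.15, -0.09, -0.002, 0.0, 0.001], [0.29, 3.15, -0.08, -0.002, 0.0, 0.001], [0.3, 3.15, -0.08, -0.002, 0.0, 0.001]]
```

View pics/w8.png

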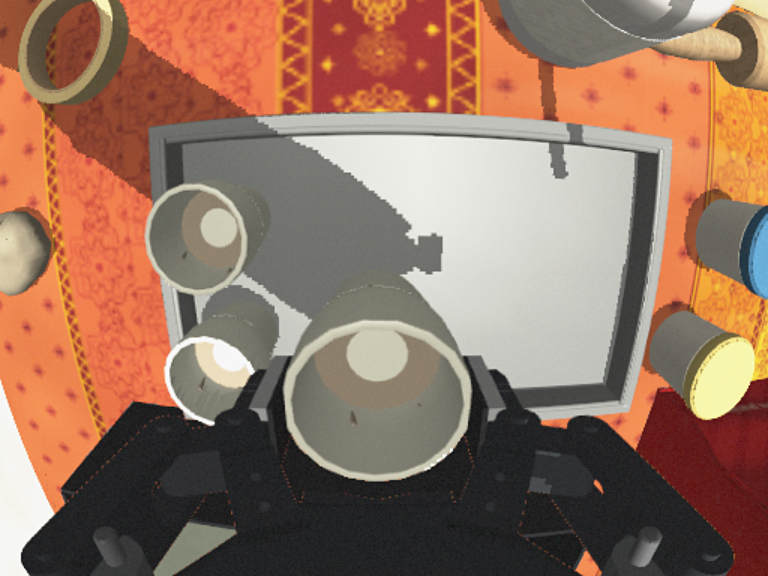

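Two beakers stand upright in the tray, at pixels (197,238) and (212,378), and the third is held well clear of them. I lower it.

Call:
step_arm(
  moves=[
    [0.3, 2.8, 0, 0, 0, 0],
    [0.3, 2.6, 0, 0, 0, 0],
    [0.2, 1.3, 0, 0, 0, 0],
    [0, 0, 0, 0, 0, 0],
  ],
)

```text
time: 42.62
eef_pos: [537.5, -361.3, 107.3]
tcp_rot: [-1.558, -0.006, -1.57]
force: [0.2, 0.2, -1.6]
grip_width: 56.9
```

Run:
```python
from m import *
st();plan([(532,-361,76,-1.57)],40,.12)
```

```text
{'time': 42.625, 'eef_pos': [537.54, -361.27, 107.294], 'tcp_rot': [-1.558, -0.006, -1.57], 'force': [0.151, 0.18, -1.568], 'ft_torque': [-0.019, 0.017, -0.013], 'grip_width': 56.895, 'joints': [0.413, 0.667, 0.178, 1.683, -0.156, 0.792, 0.662]}
1
[[-0.05, 3.12, -0.59, -0.012, 0.0, 0.006]]
```

Call:
step_arm(
  moves=[
    [0, 1, -0.3, -0.012, 0, 0.006],
    [0, 1, -0.2, 0, 0, 0],
    [0, 0.5, 0, 0, 0, 0],
    [0, 0, 0, 0, 0, 0],
  ],
)

```text
time: 43.12
eef_pos: [533.4, -361.8, 82.8]
tcp_rot: [-1.569, -0.001, -1.57]
force: [-1.0, 0.2, -1.1]
grip_width: 57.1
```

Call:
step_arm(
  moves=[
    [0, 0.3, 0, 0, 0, 0],
    [0, 0.1, 0, 0, 0, 0],
  ],
)

```text
time: 43.38
eef_pos: [533.7, -361.9, 78.9]
tcp_rot: [-1.568, -0.002, -1.569]
force: [0.5, 0.1, -2.0]
grip_width: 57.2
```

Call:
step_arm(
  moves=[
    [0, 0.1, 0, 0, 0, 0],
    [0, 0, 0, 0, 0, 0],
  ],
)

```text
time: 43.62
eef_pos: [533.8, -362.0, 78.0]
tcp_rot: [-1.568, -0.002, -1.569]
force: [-0.8, -0.6, -2.0]
grip_width: 57.0
```

Call:
step_arm(
  moves=[
    [0, 0.25, 0, 0, 0, 0],
    [0, 0.15, 0, 0, 0, 0],
  ],
)

```text
time: 43.88
eef_pos: [533.9, -362.1, 74.0]
tcp_rot: [-1.567, -0.002, -1.569]
force: [-0.1, 0.0, -1.5]
grip_width: 57.3
```

Call:
step_arm(
  moves=[
    [0, 0.15, 0, 0, 0, 0],
    [0, 0.05, 0, 0, 0, 0],
  ],
)

```text
time: 44.12
eef_pos: [534.0, -362.3, 72.4]
tcp_rot: [-1.567, -0.002, -1.569]
force: [-2.6, 1.4, 8.5]
grip_width: 57.2
```

Call:
step_arm(
  moves=[
    [0, 0.1, 0, 0, 0, 0],
    [0, 0.05, 0, 0, 0, 0],
  ],
)

```text
time: 44.38
eef_pos: [534.0, -362.3, 72.5]
tcp_rot: [-1.566, -0.002, -1.57]
force: [-1.1, 1.9, 1.8]
grip_width: 57.2
```

Call:
step_arm(
  moves=[
    [0, 0, 0, 0, 0, 0],
    [0, 0, 0, 0, 0, 0],
    [0, 0, 0, 0, 0, 0],
    [0, 0, 0, 0, 0, 0],
  ],
  jaw=0.75,
)

```text
time: 44.88
eef_pos: [534.4, -362.5, 72.5]
tcp_rot: [-1.566, -0.003, -1.57]
force: [0.3, 0.2, 0.1]
grip_width: 75.0
```

Call:
step_arm(
  moves=[
    [0, -1, 0, 0, 0, 0],
    [0, -2, 0, 0, 0, 0],
    [0, -3, 0, 0, 0, 0],
    [0, -4, 0, 0, 0, 0],
    [0, -4, 0, 0, 0, 0],
    [0, -4, 0, 0, 0, 0],
    [0, -4, 0, 0, 0, 0],
    [-1, -3, 0, 0, 0, 0],
    [0, 0, 0, 0, 0, 0],
  ],
)

```text
time: 46.0
eef_pos: [532.2, -351.8, 336.4]
tcp_rot: [-1.563, -0.005, -1.571]
force: [0.5, 0.1, -1.4]
grip_width: 74.9
```

Run:
```python
from m import *
st()
plan([(570,-170,350,-1.9),(630,-165,330,-1.9)],45,.12)
```

```text
{'time': 46.0, 'eef_pos': [532.244, -351.808, 336.415], 'tcp_rot': [-1.563, -0.005, -1.571], 'force': [0.494, 0.133, -1.403], 'ft_torque': [0.005, 0.085, -0.043], 'grip_width': 74.887, 'joints': [0.372, 0.46, 0.23, 1.398, -0.106, 1.285, 0.608]}
7
[[-3.63, -0.28, 0.76, -0.002, 0.066, 0.001], [-3.68, -0.28, 0.52, -0.002, 0.066, 0.001], [-3.7, -0.28, 0.27, -0.002, 0.066, 0.001], [-3.71, -0.28, 0.03, -0.002, 0.066, 0.001], [-3.71, -0.27, -0.22, -0.002, 0.066, 0.001], [-1.21, 1.0, 2.76, 0.0, 0.0, 0.0], [-1.21, 1.0, 2.76, 0.0, 0.0, 0.0]]
```

Call:
step_arm(
  moves=[
    [-3.6, -0.3, 0.8, 0, 0.066, 0],
    [-3.7, -0.3, 0.5, 0, 0.066, 0],
    [-3.7, -0.3, 0.3, 0, 0.066, 0],
    [-3.7, -0.3, 0, 0, 0.066, 0],
    [-3.7, -0.3, -0.2, 0, 0.066, 0],
    [-1.2, 0.5, 2.8, 0, 0, 0],
    [-1.2, 0.5, 2.8, 0, 0, 0],
    [0, 0, 0, 0, 0, 0],
    [0, 0, 0, 0, 0, 0],
  ],
  jaw=-1,
  squeeze=60,
)

```text
time: 47.12
eef_pos: [630.6, -162.1, 337.9]
tcp_rot: [-1.568, -0.004, -1.915]
force: [0.3, -0.4, 0.3]
grip_width: -0.2
```

Run:
```python
from m import *
st()
c=cam('wrist'); save(c,'w9.png')
P=cloud(c); m=(abs(P[...,2]-238)<8)&(np.hypot(P[...,0]-666,P[...,1]+159)<60); q=P[m]; print(len(q),q.mean(0),q.min(0),q.max(0),cv2.minEnclosingCircle(q[:,:2].astype(np.float32)) if len(q) else '')
v,u=np.nonzero(m); print(u.min()*1.5,u.max()*1.5,v.min()*1.5,v.max()*1.5)
t=cam('top'); tray(t)
for p in [(438,-400),(439,-317),(533,-363)]:
    try: print(rimfit(t,*p,91))
    except Exception: print('none')
```

```text
{'time': 47.125, 'eef_pos': [630.578, -162.126, 337.906], 'tcp_rot': [-1.568, -0.004, -1.915], 'force': [0.283, -0.385, 0.291], 'ft_torque': [0.036, 0.008, -0.033], 'grip_width': -0.204, 'joints': [0.017, 0.49, 0.275, 1.352, -0.128, 1.315, -0.05]}
1928 [ 667.58038958 -167.57670475  235.91802875] [ 649.42831314 -218.83586901  230.01074112] [ 684.16880126 -139.12539823  239.25860394] ((668.282470703125, -178.95095825195312), 39.88501739501953)
403.5 481.5 231.0 358.5
tray ((544.7996826171875, -440.8929748535156), (142.06491088867188, 379.7066345214844), 71.50800323486328) 497
(array([ 436.9, -400.7]), np.float64(28.2), 34, np.float64(94.5))
(array([ 438., -320.]), np.float64(26.6), 16, np.float64(93.5))
(array([ 532.9, -362.7]), np.float64(28.1), 17, np.float64(93.7))
```

View pics/w9.png

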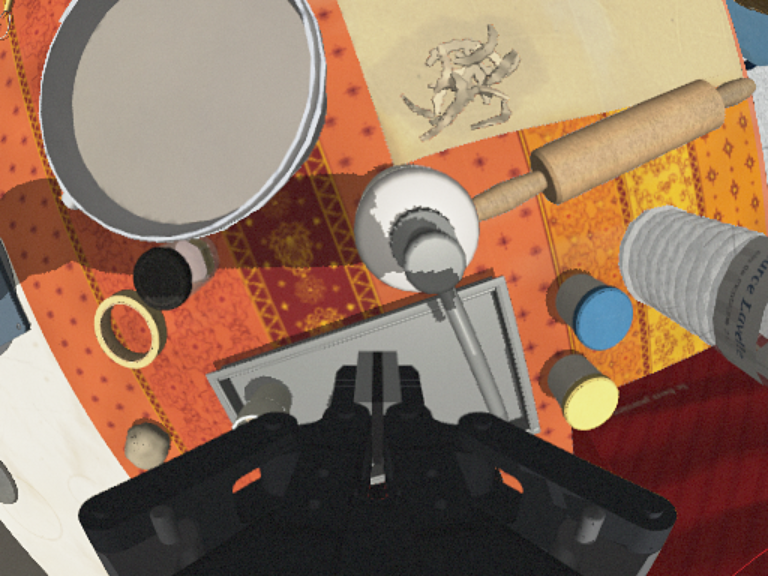

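Run:
```python
from m import *
plan([(666.5,-158,270,-1.9)],35,.12)
```

```text
3
[[-0.53, 2.27, 1.08, -0.001, -0.005, 0.001], [-0.53, 2.27, 1.08, -0.001, -0.005, 0.001], [-0.52, 2.27, 1.09, -0.001, -0.005, 0.001]]
```

Call:
step_arm(
  moves=[
    [-0.8, 1, 1.6, 0, -0.005, 0],
    [-0.8, 1.2, 1.6, 0, -0.005, 0],
    [0, 2, 0, 0, 0, 0],
    [0, 1, 0, 0, 0, 0],
    [0, 0, 0, 0, 0, 0],
    [0, 0, 0, 0, 0, 0],
  ],
)

```text
time: 47.98
eef_pos: [669.8, -157.4, 282.9]
tcp_rot: [-1.568, -0.003, -1.904]
force: [-0.1, 0.5, 0.3]
grip_width: -0.1
```

Run:
```python
from m import *
st(); plan([(666.5,-158,256,-1.9)],35,.12)
```

```text
{'time': 47.975, 'eef_pos': [669.845, -157.41, 282.853], 'tcp_rot': [-1.568, -0.003, -1.904], 'force': [-0.108, 0.464, 0.346], 'ft_torque': [0.0, 0.035, -0.027], 'grip_width': -0.052, 'joints': [0.019, 0.58, 0.26, 1.339, -0.146, 1.239, -0.048]}
1
[[0.16, 2.68, -0.31, -0.003, -0.004, 0.003]]
```

Call:
step_arm(
  moves=[
    [0.1, 1.2, -0.3, 0, 0, 0],
    [0, 1, 0, 0, 0, 0],
    [0, 0.3, 0, 0, 0, 0],
    [0, 0, 0, 0, 0, 0],
    [0, 0, 0, 0, 0, 0],
  ],
)

```text
time: 48.6
eef_pos: [666.7, -157.7, 257.4]
tcp_rot: [-1.566, -0.002, -1.904]
force: [-0.1, 0.1, -0.2]
grip_width: -0.0
```

Run:
```python
from m import *
st(); plan([(666.5,-158,250,-1.9)],35,.12); c=cam('wrist'); save(c,'w10.png')
```

```text
{'time': 48.6, 'eef_pos': [666.748, -157.673, 257.377], 'tcp_rot': [-1.566, -0.002, -1.904], 'force': [-0.135, 0.054, -0.245], 'ft_torque': [0.031, 0.021, -0.007], 'grip_width': -0.034, 'joints': [0.02, 0.589, 0.256, 1.391, -0.15, 1.176, -0.042]}
1
[[0.04, 0.74, -0.02, -0.005, -0.004, 0.002]]
```

View pics/w10.png

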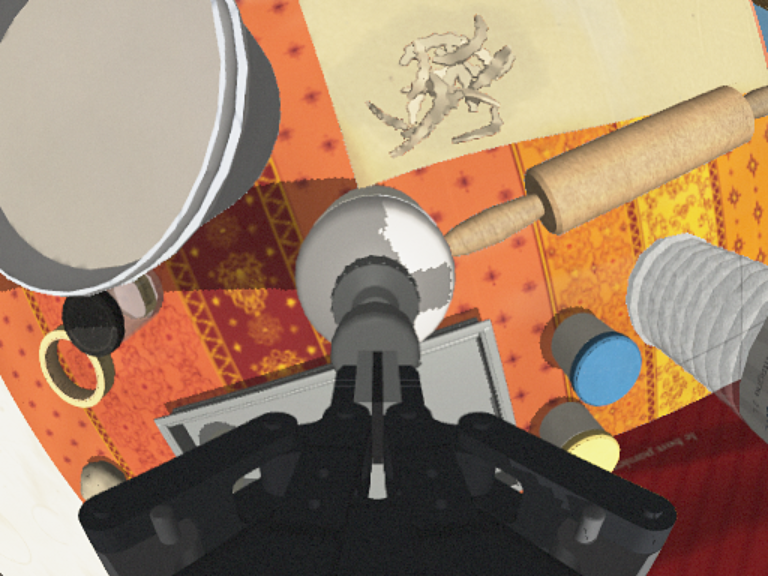

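The fingertips are over the head (centre at about (376,345)). I press down in small steps.

Call:
step_arm(
  moves=[
    [0, 0.5, 0, 0, 0, 0],
    [0, 0.5, 0, 0, 0, 0],
    [0, 0.4, 0, 0, 0, 0],
    [0, 0.4, 0, 0, 0, 0],
  ],
)

```text
time: 49.15
eef_pos: [667.2, -157.9, 239.6]
tcp_rot: [-1.564, -0.002, -1.904]
force: [-2.6, 0.3, 6.4]
grip_width: -0.2
```

Call:
step_arm(
  moves=[
    [0, 0.4, 0, 0, 0, 0],
    [0, 0.4, 0, 0, 0, 0],
    [0, 0.4, 0, 0, 0, 0],
  ],
)

```text
time: 49.52
eef_pos: [667.2, -157.9, 229.1]
tcp_rot: [-1.563, -0.001, -1.904]
force: [-2.7, 0.7, 8.8]
grip_width: 0.4
```

Call:
step_arm(
  moves=[
    [0, 0.4, 0, 0, 0, 0],
    [0, 0.3, 0, 0, 0, 0],
  ],
)

```text
time: 49.78
eef_pos: [667.3, -157.9, 224.0]
tcp_rot: [-1.561, -0.001, -1.904]
force: [-7.6, 2.8, 26.0]
grip_width: 0.3
```

Call:
step_arm(
  moves=[
    [0, 0.3, 0, 0, 0, 0],
    [0, 0.25, 0, 0, 0, 0],
  ],
)

```text
time: 50.02
eef_pos: [667.2, -157.9, 224.1]
tcp_rot: [-1.557, 0.001, -1.905]
force: [-7.8, 3.2, 18.8]
grip_width: -0.1
```

It bottomed out at TCP z=224, which is the full 22 mm stroke. I release it fully, then press again.

Call:
step_arm(
  moves=[
    [0, -0.8, 0, 0, 0, 0],
    [0, -0.8, 0, 0, 0, 0],
    [0, -1, 0, 0, 0, 0],
    [0, -1, 0, -0.01, 0, 0],
    [0, 0, 0, 0, 0, 0],
    [0, 0, 0, 0, 0, 0],
    [0, 0, 0, 0, 0, 0],
    [0, 0, 0, 0, 0, 0],
  ],
)

```text
time: 51.02
eef_pos: [666.5, -157.7, 261.7]
tcp_rot: [-1.568, 0.002, -1.905]
force: [0.4, 0.3, 0.0]
grip_width: -0.4
```

Run:
```python
from m import *
st(); plan([(666.7,-158,257,-1.904)],35,.12)
c=cam('top');P=cloud(c)
c=cam('wrist');P=cloud(c); q=P[(abs(P[...,2]-235)<12)&(np.hypot(P[...,0]-667,P[...,1]+145)<12)]; print(len(q), np.percentile(q[:,2],[50,90]) if len(q) else '')
```

```text
{'time': 51.025, 'eef_pos': [666.518, -157.746, 261.742], 'tcp_rot': [-1.568, 0.002, -1.905], 'force': [0.365, 0.314, 0.016], 'ft_torque': [0.007, 0.035, -0.095], 'grip_width': -0.401, 'joints': [0.023, 0.587, 0.255, 1.383, -0.152, 1.188, -0.041]}
1
[[0.02, 0.47, 0.02, -0.003, -0.001, -0.002]]
1112 [236.84451397 237.77894667]
```

The head is back up at about 237.5 mm. Second press.

Call:
step_arm(
  moves=[
    [0, 0.6, 0, 0, 0, 0],
    [0, 0.5, 0, 0, 0, 0],
    [0, 0.5, 0, 0, 0, 0],
    [0, 0.4, 0, 0, 0, 0],
    [0, 0.4, 0, 0, 0, 0],
    [0, 0.4, 0, 0, 0, 0],
    [0, 0.4, 0, 0, 0, 0],
  ],
)

```text
time: 52.0
eef_pos: [666.7, -157.8, 230.4]
tcp_rot: [-1.566, 0.002, -1.905]
force: [-3.4, 1.6, 8.9]
grip_width: -0.0
```

Call:
step_arm(
  moves=[
    [0, 0.4, 0, 0, 0, 0],
    [0, 0.3, 0, 0, 0, 0],
  ],
)

```text
time: 52.25
eef_pos: [666.7, -157.7, 225.0]
tcp_rot: [-1.564, 0.003, -1.905]
force: [-2.8, 0.4, 9.2]
grip_width: 0.3
```

Call:
step_arm(
  moves=[
    [0, 0.3, 0, 0, 0, 0],
    [0, 0.2, 0, 0, 0, 0],
  ],
)

```text
time: 52.5
eef_pos: [666.8, -157.8, 224.1]
tcp_rot: [-1.561, 0.004, -1.905]
force: [-6.8, 3.2, 16.5]
grip_width: -0.1
```

Bottomed again at 224. I retreat and check.

Call:
step_arm(
  moves=[
    [0, -0.8, 0, 0, 0, 0],
    [0, -0.8, 0, 0, 0, 0],
    [0, -1, 0, 0, 0, 0],
    [0, -1, 0, 0, 0, 0],
    [0, -3, 0, 0, 0, 0],
    [0, -3, 0, 0, 0, 0],
    [-4, 0, -2, 0, 0, 0],
    [-4, 0, -2, 0, 0, 0],
    [-4, 0, -2, 0, 0, 0],
    [-4, 0, -2, 0, 0, 0],
    [-4, 0, -1, 0, 0, 0],
    [0, 0, 0, 0, 0, 0],
  ],
)

```text
time: 54.0
eef_pos: [645.5, 66.5, 324.6]
tcp_rot: [-1.561, 0.004, -1.907]
force: [-0.3, -0.1, 0.2]
grip_width: -0.1
```

Run:
```python
from m import *
st(); t=cam('top'); tray(t); save(t,'t3.png')
for p in [(438,-400),(439,-317),(533,-363)]: print(rimfit(t,*p,91))
P=cloud(t);q=P[(np.hypot(P[...,0]-667,P[...,1]+157)<14)];print('pump top',np.percentile(q[:,2],[50,90]))
a=cv2.imread('pics/t3.png');cv2.imwrite('pics/t3c.png',cv2.resize(a[180:400,230:650],None,fx=1.9,fy=1.9))
```

```text
{'time': 54.0, 'eef_pos': [645.505, 66.548, 324.56], 'tcp_rot': [-1.561, 0.004, -1.907], 'force': [-0.264, -0.055, 0.206], 'ft_torque': [0.025, 0.036, 0.005], 'grip_width': -0.129, 'joints': [-0.322, 0.485, 0.247, 1.391, -0.12, 1.27, -0.403]}
tray ((562.8214111328125, -359.4937438964844), (217.80673217773438, 356.6080017089844), 89.74433898925781) 949
(array([ 436.9, -400.7]), np.float64(27.7), 34, np.float64(94.7))
(array([ 438.6, -317.7]), np.float64(28.0), 40, np.float64(94.0))
(array([ 532.4, -363.1]), np.float64(27.9), 31, np.float64(94.1))
pump top [236.3102266  240.57076855]
```

View pics/t3c.png

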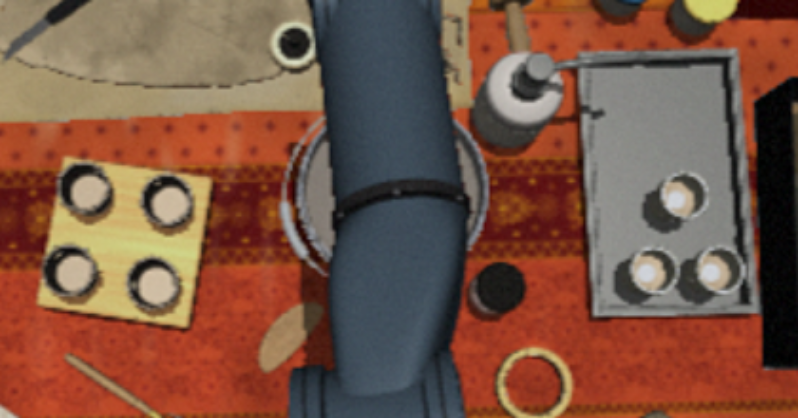

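Three beakers stand upright in the tray, all four pots are empty, the pump head is up, and the jar and kidney have not moved.

```bash
python3 -c "
from station import robot
print(robot.sign_off())"
```

```text
the job is handed in; nothing more can be done
None
```

I drew all three beakers out of the pots by the collar, stood them upright in the tray, and then pressed the pump fully down twice. The job is handed in, finished at about 54 s of the 210 s allowed.

- **Beakers:** The fourth pot was empty from the start. Each beaker was turned about 60–72° over its first 11–14 mm of rise. The first and third came free near the end of the turn. The second already showed no torque at about 42° and 7 mm. I inferred from the zero torque that it had broken loose rather than slipped in the jaws, and it then lifted out cleanly.
- **Tray:** It was knocked about 2–3 cm aside after the first beaker was placed. I measured it again and placed the other two at the new position.
- **Pump:** Both presses stopped at the full 22 mm stroke. The head was measured back up at about 237 mm after each one.

In the last picture all three beakers stand in the tray. The pots are empty, the jar and kidney lie where they were, and the arm touches nothing. The top camera reads the beaker rims at about 94 mm where 91 mm is expected. It also differed from the wrist camera by up to 4 mm in beaker position. I take both as calibration error.

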